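# Lock the swing bar of a sloping jig with a ball-lock pin

### The job

The steel block on the sloping jig has to be secured: swing the hold-down bar shut until it stops under the bridge, then take the ball-lock pin from the wooden stand, keep its two side buttons pinched in while you slide the pin through the bridge and the bar until its shoulder is fully home, and let go so that the buttons spring out and the pin is locked. Leave the jar, wax block, drill chuck and loupe where they stand.

Things in the scene. Friction and masses are not known exactly. Their poses are not given: they have to be found in the camera images.
- bridge_hole (a point): mouth of the 14 mm hole in the top face of the bridge on the sloping jig. z: the hole's axis, up out of the top face, leaning 30 degrees from vertical towards the deck's low edge, which faces right (-y) and somewhat to the robot; x: up the slope; y: level, from the bar's pivot to the bridge. The deck is 160 (x) by 230 (y) mm, its face 52 mm below this point along z
- lower_hole (a point): mouth of the same hole in the bridge's lower plate, 26 mm under bridge_hole, same axes. The bridge is two steel plates 34 (x) by 40 (y) by 10 mm with 14 mm holes in line, joined by a wall 17 to 27 mm up the slope from the holes' axis; the bar's end fits the 16 mm gap between them. 16 mm of free space under the lower plate
- gate_pivot (a point): on the pivot axis of the dark steel hold-down bar, half-way up the bar's 12 mm thickness; fixed on the deck, same axes as bridge_hole, 160 mm to -y of it and 18 mm lower along z. A steel block 64 x 64 x 20 mm lies fixed on the deck, centred 80 mm to +y of the pivot; its top is 14 mm under this point. The pivot's screw head stands 12 mm above it
- gate (a joint): angle of the bar about gate_pivot's z: 0 = shut against its stop, the bar's hole in line with the bridge's; positive = free end swung down the slope (starts 0.35 to 0.75). At angle a the bar points from the pivot along -sin(a) x + cos(a) y. Its stiff hinge (0.16 N m of friction) stays where it is left; some 2 N at 100 mm from the pivot moves it
- gate_hole (a point): centre of the 14 mm hole in the bar's free end, 160 mm from the pivot, half-way up its thickness. The bar is straight, 20 mm wide, 12 mm thick, with a flat side to push on; its end piece, 144 to 176 mm from the pivot, is 26 mm wide. A brass screw head 18 mm wide, 6 mm tall, stands on it 80 mm from the pivot
- pin_grip (a point): the ball-lock pin, at the middle of its grip head and buttons. z: along the pin to the head's top (up in the stand); y: across the two buttons. Aluminium head 20 (x) by 24 (y) mm, from 28 mm below this point to 18 mm above, plus a 3 mm boss. Below it a round flange 27 mm wide, 4 mm thick; its underside, the shoulder, is 32 mm below this point. Pin weight about 0.12 kg
- pin_balls (a point): on the pin's axis at its two balls, 41 mm below the shoulder. Steel shank 12 mm thick, ends 11 mm below this point, its last 8 mm tapering to 6 mm. The balls stand 3 mm out of it each side along x (18 mm over both) and bar the way into 14 mm holes till the buttons are fully in. With the pin home and the buttons let go they spring out under the lower plate (about 2 mm of play)
- button (a joint): travel of the brass button (12 x 16 mm) on the +y side of the pin's head: 0 = out, 3.5 mm proud (31 mm over both buttons), its ball out; 0.0035 = flush with the head, its ball in. Each button takes 6 N to start and 10 N to hold in: squeeze clearly harder (20 to 40 N), one finger pad on each button, and keep squeezing while the pin slides in
- button_b (a joint): the same for the like button on the -y side of the head, which works the other ball
- stand: wooden block 56 (x) by 110 (y) by 62 mm tall, fixed, origin at the centre of its underside; two upright slots 20 (x) by 14 (y) mm, 26 mm either side of its centre along y. The pin stands in the one to +y, its shoulder on the block's top, pin_grip axes along the block's, with 1 mm of play; the other slot is empty
- flux_jar: cream jar, 50 mm wide, 51 mm tall, origin at its underside; leave alone
- wax_block: dark block with wax blanks, 49 x 34 x 82 mm, origin at its underside; leave alone
- drill_chuck: small steel drill chuck, 26 mm wide, 37 mm tall, origin at its underside; leave alone
- loupe: folding loupe, 25 x 60 x 12 mm, lying, origin at its underside; leave alone
- jig: the jig's flat dark steel foot, 170 x 230 mm, 10 mm thick, fixed to the worktop, origin at the centre of its underside; the inclined grey deck stands on it. Overhead, a long lamp hangs 0.54 m above the worktop over x = 0.58 to 0.69 and y = -0.31 to 0.19: keep the wrist clear of it
There are look-alikes about, which are no part of the job. What is shaped like the part that bears pin_grip but pink or purple is not meant.

How it is judged:
By the outcome, as a careful person would: the job done as asked, in the order asked, and still so for the second after the job is handed in, with the robot touching nothing.
It also fails if it takes over 61 s, if anything falls off the work surface, if the arm or the gripper's body presses on something with over 40 N, if the wrist force passes 120 N, or if a joint passes its speed limit or range.

### The arm

A 6-joint arm with a two-finger parallel gripper is mounted at the origin on a cart in front of the work surface, level with it; the furniture and walls round the work are solid. World frame = base frame: x ahead of the robot, y to its left, z up, the work surface at z = 0. Lengths are in m, angles in rad, forces in N, time in s.
With the tool pointing down it reaches from about 0.35 to 0.975 m from the base axis. Payload 4.9 kg.
Tool frame: the origin (TCP) lies at the very end of the fingers, on their centre line; the grasp point (between the pads) lies 19 mm behind it; z points along the fingers, y is the direction in which the jaws open and shut (so a half turn about z gives the same grasp; the last joint's range is limited). The gripper opens to 85 mm and grips with 20 to 120 N. Pads are 22 mm wide; open, the fingers measure 114 mm over their backs; the gripper's body (76 mm by 85 mm) begins 54 mm behind the grasp point. The pads swing forward as they close: fully open they stand 13 mm farther back than shut.
Start: joints at [-1.37, 0.053, 1.613, -0, 1.476, -0.119], TCP at [0.196, -0.593, 0.231] pointing down, gripper open.
Joint ranges: [-3.01, 3.01], [-1.01, 2.22], [0.06, 2.58], [-1.02, 4.17], [0.09, 2.62], [-3.14, 3.14]. Speed limits (rad/s): [2.57, 2.57, 3.14, 3.14, 3.14, 3.14].

### API

Orientations are given as a unit quaternion [w, x, y, z].
In Python, from plant import state, eyes, job_done gives the robot as it stands.
- The arm moves only by the tool apply_moves, never from a script. Its argument "commands" is a list of rows, each an object with "linear": the shift along the tool's x, y, z in m, a list of three; "delta_rot": the turn, a rotation vector about the tool's x, y, z in degrees, a list of three; "fingers": the closure in counts, from 0 (fully open) to 255 (shut). In form: [{"linear": [x, y, z], "delta_rot": [wx, wy, wz], "fingers": fingers}, ...]. A call has exactly 8 rows; each row is the pose to reach, as a shift and turn from the pose commanded when the call began, along the tool's axes at that moment; what a row does not reach only later rows make up. A row lasts 1/10 s, in which the tool goes at most 50 mm and 8.59 degrees, less where a joint would pass 70% of its speed; a pose out of reach is approached as far as the arm can. A call with a gripper value outside its range is refused whole. The fingers move at their own pace and stop on an object; the grip force is fixed at half the most. Time passes only in rows, so rows that repeat a pose let the fingers close, or fill a call up. It gives the time, the measured TCP pose, the force and the opening at its end, in the units of the state.
- state(): the state, without advancing time (a new reading comes with each control period).
- eyes.grab_frame(name): name is "scene" or "top" or "wrist"; returns the picture (420x560x3 uint8, red, green, blue); there is no depth.
- eyes.camera_params(name): a dict with "fx", "fy", "cx", "cy" (pixels), "k1" (the pictures are not rectified: a ray, as slopes to the right and down, at radius r is drawn at 1 + k1 r^2 times it, then the intrinsics apply), "position" and "rotation" of the camera in the world; the wrist camera has in their place "T_tool_cam" (4x4, takes a point from camera to tool coordinates, whose origin is the TCP and whose axes are the flange's). Camera axes: x right, y down, z forward; pixel columns grow to the right and rows downward; lengths in m; the calibration is good to about 2 mm. A picture is of the moment at which its call begins: read the wrist's pose just before it. camera_params takes no time and is no camera call.
- job_done(): hands the job in, once; it reports no verdict.
The state is a dict: "time": time; "joint_pos": joint angles; "joint_vel": joint speeds; "joint_efforts": joint torques, N m; "tool_pos": TCP position; "tool_rot": TCP orientation; "contact_force": force on the tool from outside, world axes, zero at the start; "ft_torque": the same for the moment, N m; "gripper_width": opening from 0.0 (shut) to 1.0 (fully open).
Only numpy, scipy, OpenCV 4.12 (cv2) and the standard library are available. Lean on these libraries where they do the work, as an engineer would, in place of code of your own. Each camera call takes 0.05 s, during which the arm holds its last target.

## Working session

There is one attempt and no reset: what is moved stays moved. The work goes in short steps, Python scripts to look and compute and a tool call to move; the robot and the scene stay as the last step left them, time stands still between calls to the robot, and variables do not carry over. Pictures are saved under pics/ and viewed, and the job is handed in when it is done.

Besides the shell and the picture viewer there is one more tool, called after ">>>" as name(argument=value, ...) on one line, values as JSON. apply_moves: Moves the arm, as the interface text tells. Its arguments: {"type":"object","properties":{"commands":{"type":"array","items":{"type":"object","properties":{"linear":{"type":"array","items":{"type":"number"}},"delta_rot":{"type":"array","items":{"type":"number"}},"fingers":{"type":"number"}}}}},"required":["commands"]}

```bash
ls; mkdir -p pics; python3 - <<'E'
from plant import state, eyes
import cv2
print(state())
for n in ("scene","top","wrist"):
    im=eyes.grab_frame(n); cv2.imwrite(f"pics/a_{n}.png",im[:,:,::-1]); print(n,eyes.camera_params(n))
E
```

```text
pics
{'time': 0.0, 'joint_pos': array([-1.37004617e+00,  5.33511808e-02,  1.61434820e+00, -3.58485802e-06,
        1.47600496e+00, -1.19014191e-01]), 'joint_vel': array([-0.000326  , -0.00028509, -0.00031432, -0.00085561, -0.00125542,
       -0.00014392]), 'joint_efforts': array([ 9.73167880e-04, -3.93680799e+01, -3.70177352e+01, -1.75201790e-04,
        7.02461286e-03,  9.35052782e-06]), 'tool_pos': array([ 0.19632521, -0.59268207,  0.23003418]), 'tool_rot': array([-1.05488697e-03,  9.87245471e-01,  1.59201963e-01, -4.49208112e-05]), 'contact_force': array([-0.40353962,  0.14184263,  0.94978796]), 'ft_torque': array([-0.00114481, -0.01224285,  0.03599951]), 'gripper_width': 1.0025751645723866}
scene {'fx': 530.8650696678053, 'fy': 530.8650696678053, 'cx': 275.6016878649393, 'cy': 213.1383509037701, 'k1': -0.09284656378108257, 'position': array([-0.0386897 ,  0.64786022,  0.71739307]), 'rotation': array([ 0.1704515 , -0.35471845,  0.81646047, -0.42250848])}
top {'fx': 406.0455511619692, 'fy': 406.0455511619692, 'cx': 275.954605189876, 'cy': 201.54455005866558, 'k1': -0.011729461609775718, 'position': array([0.36467087, 0.03221336, 0.93879617]), 'rotation': array([-0.07633924,  0.74257303, -0.66200466,  0.06713754])}
wrist {'fx': 337.1295307794901, 'fy': 337.1295307794901, 'cx': 282.23905922715176, 'cy': 216.6801276957332, 'k1': -0.08192283584402367, 'T_tool_cam': array([[-1.50539510e-03, -9.44516282e-01, -3.28461150e-01,
         8.52478356e-02],
       [ 9.99998862e-01, -1.45540544e-03, -3.98035669e-04,
        -9.43568006e-04],
       [-1.02092974e-04, -3.28461375e-01,  9.44517398e-01,
        -1.44382098e-01],
       [ 0.00000000e+00,  0.00000000e+00,  0.00000000e+00,
         1.00000000e+00]])}
```

View pics/a_scene.png

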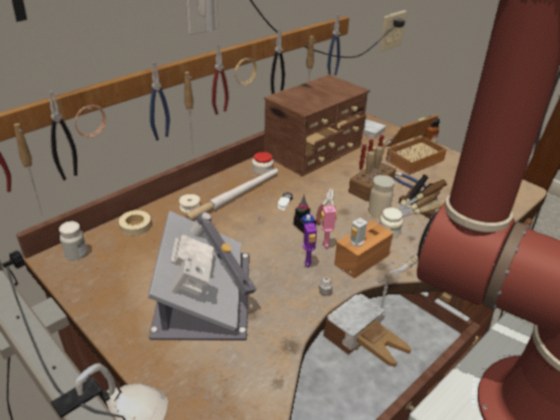

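View pics/a_top.png

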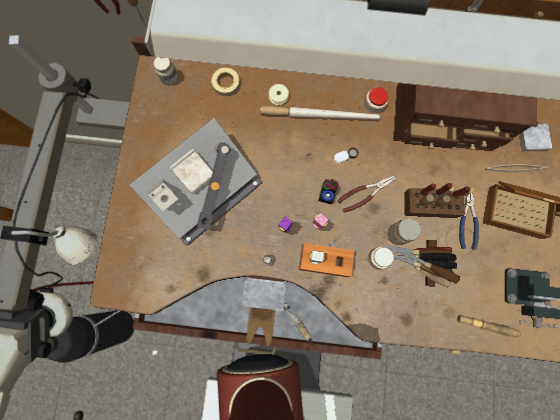

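View pics/a_wrist.png

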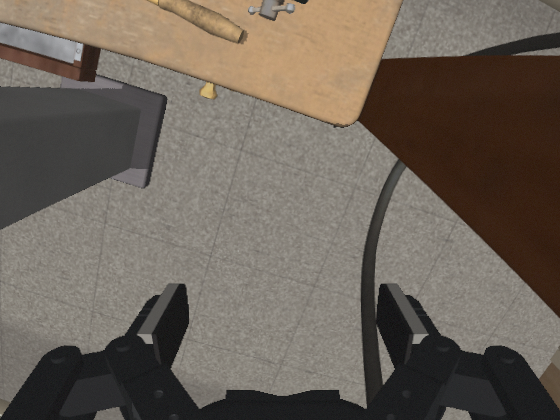

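```bash
cat > h.py <<'E'
import numpy as np, cv2
from scipy.spatial.transform import Rotation as R
from plant import state, eyes
def q2R(q): return R.from_quat([q[1],q[2],q[3],q[0]]).as_matrix()
def cam(n,st=None):
    p=eyes.camera_params(n)
    if 'T_tool_cam' in p:
        st=st or state(); T=np.array(p['T_tool_cam']); Rt=q2R(st['tool_rot'])
        Rc=Rt@T[:3,:3]; pos=Rt@T[:3,3]+st['tool_pos']
    else: Rc=q2R(p['rotation']); pos=np.array(p['position'])
    return dict(p,Rc=Rc,pos=pos)
def proj(c,P):
    P=np.atleast_2d(P); q=(P-c['pos'])@c['Rc']; s=q[:,:2]/q[:,2:]; r2=(s**2).sum(1,keepdims=True)
    s=s*(1+c['k1']*r2); return s*[c['fx'],c['fy']]+[c['cx'],c['cy']]
def ray(c,uv):
    d=(np.array(uv,float)-[c['cx'],c['cy']])/[c['fx'],c['fy']]; s=d.copy()
    for _ in range(20): s=d/(1+c['k1']*(s@s))
    v=c['Rc']@np.array([s[0],s[1],1]); return c['pos'],v/np.linalg.norm(v)
def onz(c,uv,z):
    o,v=ray(c,uv); return o+v*(z-o[2])/v[2]
def tri(L):
    A=np.zeros((3,3));b=np.zeros(3);rs=[ray(c,uv) for c,uv in L]
    for o,v in rs:
        M=np.eye(3)-np.outer(v,v);A+=M;b+=M@o
    X=np.linalg.solve(A,b); return X,[np.linalg.norm((np.eye(3)-np.outer(v,v))@(X-o)) for o,v in rs]
def save(n,im,box=None,s=1):
    if box: im=im[box[1]:box[3],box[0]:box[2]]
    cv2.imwrite(f"pics/{n}.png",cv2.resize(im[:,:,::-1],None,fx=s,fy=s,interpolation=cv2.INTER_CUBIC))
E
python3 - <<'E'
from h import *
t=cv2.imread('pics/a_top.png')[:,:,::-1];s=cv2.imread('pics/a_scene.png')[:,:,::-1]
save('b_jt',t,(120,105,280,255),5);save('b_st',t,(250,170,410,290),5)
save('b_js',s,(140,200,270,350),4);save('b_ss',s,(270,180,420,300),5)
c=cam('top'); print(c['Rc'])
for uv in [(225,150),(163,196),(215,186),(317,256),(340,262),(380,257)]: print(uv,onz(c,uv,0.05))
E
```

```text
[[ 0.11448477 -0.97292315  0.20078292]
 [-0.99342407 -0.11184431  0.0244842 ]
 [-0.00136482 -0.20226565 -0.97932974]]
(225, 150) [0.65360796 0.18452826 0.05      ]
(163, 196) [0.53056345 0.30774047 0.05      ]
(215, 186) [0.56674371 0.1950252  0.05      ]
(317, 256) [ 0.43692924 -0.04811413  0.05      ]
(340, 262) [ 0.42973534 -0.09890958  0.05      ]
(380, 257) [ 0.45037965 -0.18449876  0.05      ]
```

View pics/b_jt.png

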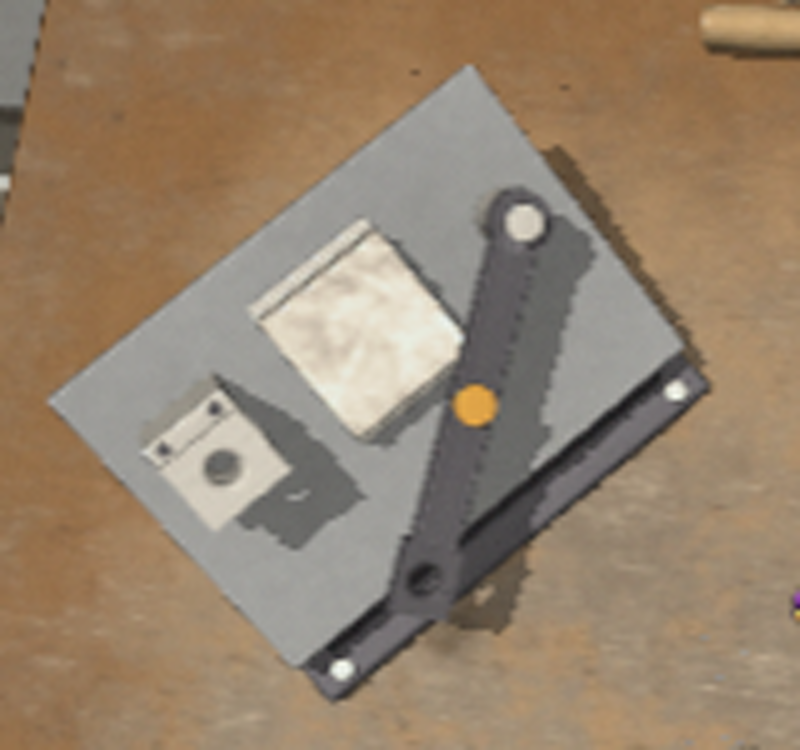

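View pics/b_st.png

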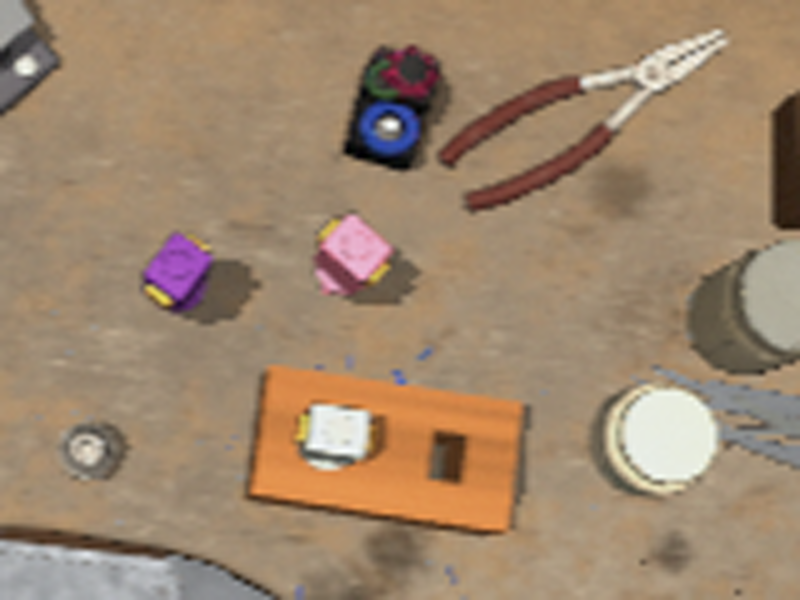

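View pics/b_js.png

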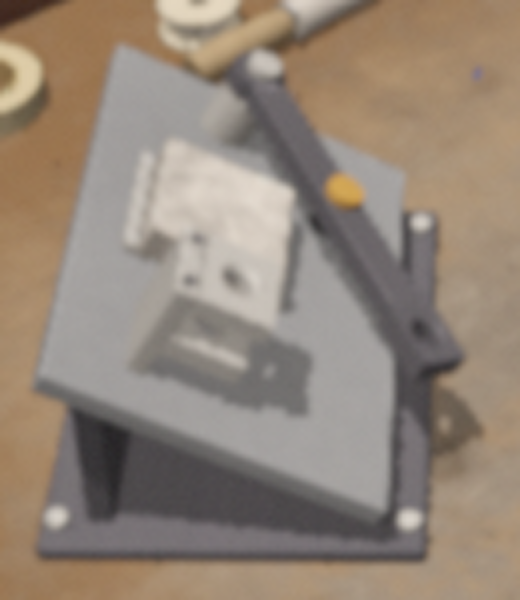

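View pics/b_ss.png

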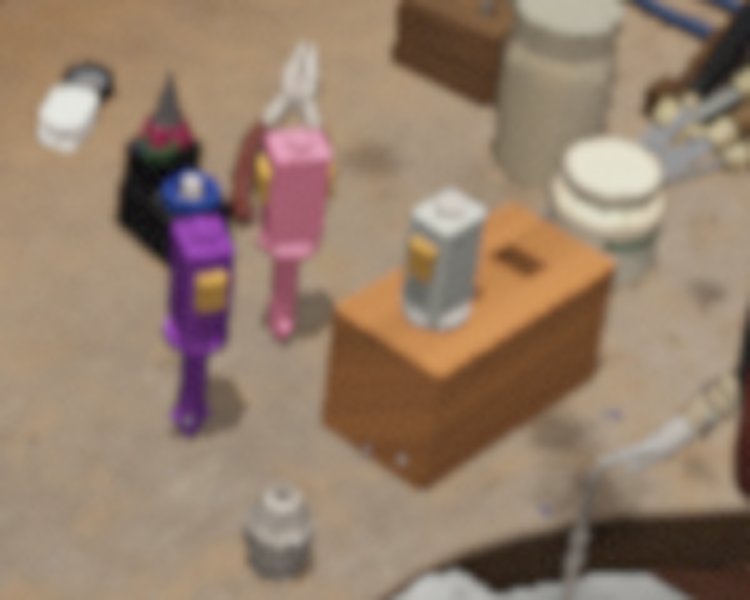

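```bash
cat > m1.py <<'E'
from h import *
from scipy.optimize import least_squares
ct,cs=cam('top'),cam('scene')
u5=lambda u,v,o,s:((u+.5)/s-.5+o[0],(v+.5)/s-.5+o[1])
T=lambda u,v:u5(u,v,(120,105),5); S=lambda u,v:u5(u,v,(140,200),4)
h=[T(223,466),S(236,278)]; p=[T(524,222),S(265,65)]; b=[T(475,405),S(344,190)]; g=[T(426,578),S(424,328)]
for n,q in zip(('hole','pivscrew','brass','gateh'),(h,p,b,g)): print(n,*tri([(ct,q[0]),(cs,q[1])]))
def frame(a):
    hx=np.array([np.cos(a),np.sin(a),0]); x=np.cos(np.pi/6)*hx+[0,0,.5]; z=-.5*hx+[0,0,np.cos(np.pi/6)]
    return np.c_[x,np.cross(z,x),z]
def pts(v):
    F=frame(v[3]);o=v[:3];a=v[4]; d=np.array([-np.sin(a),np.cos(a),0]); pv=np.array([0,-.16,-.018])
    L=[np.zeros(3),pv+[0,0,.012],pv+.08*d+[0,0,.012],pv+.16*d+[0,0,.006]]
    return np.array([o+F@l for l in L])
def res(v):
    P=pts(v); return np.r_[(proj(ct,P)-[h[0],p[0],b[0],g[0]]).ravel(),(proj(cs,P)-[h[1],p[1],b[1],g[1]]).ravel()]
r=least_squares(res,[.53,.3,.12,.7,.5]); print(r.x); print(r.fun.reshape(2,4,2).round(1))
np.save('jig.npy',r.x)
T2=lambda u,v:u5(u,v,(250,170),5)
C=[onz(ct,T2(*q),.062)[:2] for q in ((265,366),(525,402),(512,533),(249,495))]; print(np.round(C,4))
print([np.linalg.norm(C[i]-C[(i+1)%4]) for i in range(4)], np.mean(C,0))
e=(C[0]-C[1])+(C[3]-C[2]); print('stand y yaw',np.degrees(np.arctan2(e[1],e[0])))
print('head top',onz(ct,T2(338,433),.114),'slot',onz(ct,T2(449,457),.062))
S2=lambda u,v:u5(u,v,(270,180),5)
print(tri([(ct,T2(338,432)),(cs,S2(452,204))]))
E
python3 m1.py
```

```text
hole [0.51220196 0.27980418 0.13040246] [np.float64(9.535116109395753e-05), np.float64(9.535116109397337e-05)]
pivscrew [0.63192801 0.17352788 0.12226698] [np.float64(0.00028198899647248), np.float64(0.000281988996472452)]
brass [0.55661118 0.18721128 0.09894787] [np.float64(0.00027544543682111284), np.float64(0.0002754454368211424)]
gateh [0.48422722 0.20207219 0.07270753] [np.float64(0.0004811059879526105), np.float64(0.0004811059879526547)]
[0.51248079 0.27978051 0.12907659 0.82539573 0.63598817]
[[[ 0.2 -0. ]
  [ 0.  -0.2]
  [ 0.  -0.3]
  [-0.2  0.1]]

 [[ 0.   0.5]
  [-0.2 -0.8]
  [ 0.2 -0.6]
  [ 0.3  1. ]]]
[[ 0.4606 -0.0135]
 [ 0.458  -0.1262]
 [ 0.4019 -0.125 ]
 [ 0.4051 -0.0123]]
[np.float64(0.11282162935942648), np.float64(0.056038567182025295), np.float64(0.1127657572406279), np.float64(0.05556210997122922)] [ 0.43139621 -0.06923566]
stand y yaw 88.52815296231044
head top [ 0.4313726  -0.04276895  0.114     ] slot [ 0.43082612 -0.0956858   0.062     ]
(array([ 0.43160116, -0.04277116,  0.11450265]), [np.float64(0.000155795398762218), np.float64(0.00015579539876219044)])
```

```bash
cat >> h.py <<'E'
def frame(a):
    hx=np.array([np.cos(a),np.sin(a),0]); x=np.cos(np.pi/6)*hx+[0,0,.5]; z=-.5*hx+[0,0,np.cos(np.pi/6)]
    return np.c_[x,np.cross(z,x),z]
def down(yaw): # tool x azimuth yaw, tool z down
    return np.c_[[np.cos(yaw),np.sin(yaw),0],[np.sin(yaw),-np.cos(yaw),0],[0,0,-1]]
def jig(): 
    v=np.load('jig.npy'); F=frame(v[3]); return v[:3],F,np.c_[F[:,0],-F[:,1],-F[:,2]]
def go(P,Rt,p0=None,R0=None):
    st=state(); p0=st['tool_pos'] if p0 is None else p0; R0=q2R(st['tool_rot']) if R0 is None else R0
    l=R0.T@(np.array(P)-p0); w=np.degrees(R.from_matrix(R0.T@Rt).as_rotvec())
    print('lin',l.round(4).tolist(),'rot',w.round(2).tolist(),'|',np.linalg.norm(l).round(3),np.linalg.norm(w).round(1)); return l,w
E
python3 - <<'E'
from h import *
o,F,Rj=jig(); print(F)
y=np.radians(-1.5)
print('via stand');V=[.40,-.10,.27]; go(V,down(y))
H=o+F@np.array([-.095,-.10,.05]);print('hover',H); go(H,Rj,np.array(V),down(y))
for q in ([-.095,-.100,-.025],[-.0843,-.0919,-.025],[-.021,-.045,-.025]): print(o+F@np.array(q))
E
```

```text
[[ 0.58739579 -0.73481625 -0.33913312]
 [ 0.63636954  0.67826623 -0.36740812]
 [ 0.5         0.          0.8660254 ]]
via stand
lin [0.3482, -0.4039, -0.0389] rot [-0.09, 0.0, 19.82] | 0.535 19.8
hover [0.51320316 0.13312838 0.12487786]
lin [0.1071, -0.236, 0.1451] rot [12.77, 28.15, -47.64] | 0.297 56.8
[0.53863814 0.16068399 0.05992595]
[0.53897126 0.1729871  0.06527595]
[0.54169053 0.24507998 0.09692595]
```

>>> apply_moves(commands=[{"linear":[0.03,-0.035,-0.005],"delta_rot":[0,0,2],"fingers":0},{"linear":[0.062,-0.071,-0.01],"delta_rot":[0,0,4],"fingers":0},{"linear":[0.094,-0.108,-0.014],"delta_rot":[0,0,6],"fingers":0},{"linear":[0.126,-0.146,-0.018],"delta_rot":[0,0,8],"fingers":0},{"linear":[0.158,-0.184,-0.022],"delta_rot":[0,0,10],"fingers":0},{"linear":[0.19,-0.222,-0.026],"delta_rot":[0,0,12],"fingers":0},{"linear":[0.222,-0.26,-0.03],"delta_rot":[0,0,14],"fingers":0},{"linear":[0.254,-0.297,-0.034],"delta_rot":[0,0,15],"fingers":0}])

```text
time: 0.95
tool_pos: [0.3443, -0.2295, 0.2652]
tool_rot: [0.0, 1.0, 0.028, 0.0]
contact_force: [0.5, -0.6, -0.1]
gripper_width: 1.004
```

```bash
python3 - <<'E'
from h import *
print(state()['tool_pos'],state()['joint_pos'])
go([.40,-.10,.27],down(np.radians(-1.5)))
E
```

```text
[ 0.34433935 -0.22952513  0.26521426] [-7.68333999e-01 -5.06284059e-01  2.02886717e+00  1.79365705e-04
  1.61872081e+00  7.46198206e-01]
lin [0.0629, -0.1262, -0.0048] rot [0.0, -0.02, 4.72] | 0.141 4.7
```

>>> apply_moves(commands=[{"linear":[0.02,-0.04,-0.002],"delta_rot":[0,0,2],"fingers":0},{"linear":[0.042,-0.084,-0.004],"delta_rot":[0,0,4],"fingers":0},{"linear":[0.063,-0.126,-0.005],"delta_rot":[0,0,4.7],"fingers":0},{"linear":[0.063,-0.126,-0.005],"delta_rot":[0,0,4.7],"fingers":0},{"linear":[0.063,-0.126,-0.005],"delta_rot":[0,0,4.7],"fingers":0},{"linear":[0.063,-0.126,-0.005],"delta_rot":[0,0,4.7],"fingers":0},{"linear":[0.063,-0.126,-0.005],"delta_rot":[0,0,4.7],"fingers":0},{"linear":[0.063,-0.126,-0.005],"delta_rot":[0,0,4.7],"fingers":0}])

```text
time: 1.75
tool_pos: [0.3995, -0.1033, 0.2702]
tool_rot: [-0.0, 1.0, -0.013, -0.0]
contact_force: [-0.3, 0.0, 0.0]
gripper_width: 0.999
```

```bash
python3 - <<'E'
from h import *
st=state(); print(st['tool_pos'],st['joint_pos'])
c=cam('wrist',st); im=eyes.grab_frame('wrist'); save('c_w',im); 
G=np.array([.4316,-.0428,.094]); print(proj(c,[G+[0,0,.021],G+[0,0,.018],[.4308,-.0957,.062]]))
o,F,Rj=jig(); H=o+F@np.array([-.095,-.10,.05]); go(H,Rj)
E
```

```text
[ 0.39946908 -0.10325471  0.27017215] [-4.33710966e-01 -5.10846508e-01  2.02381385e+00 -7.63305430e-05
  1.62884997e+00  1.16387891e+00]
[[215.11687464 164.34737799]
 [215.7417688  163.74602522]
 [275.22677189 154.34271769]]
lin [0.1074, -0.2392, 0.1453] rot [12.76, 28.16, -47.67] | 0.3 56.8
```

View pics/c_w.png

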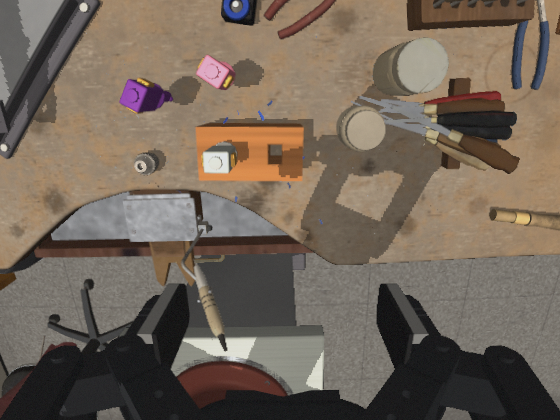

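>>> apply_moves(commands=[{"linear":[0.02,-0.035,0.0],"delta_rot":[1.6,3.5,-6],"fingers":255},{"linear":[0.04,-0.07,0.0],"delta_rot":[3.2,7,-12],"fingers":255},{"linear":[0.06,-0.105,0.01],"delta_rot":[4.8,10.5,-18],"fingers":255},{"linear":[0.08,-0.14,0.02],"delta_rot":[6.4,14,-24],"fingers":255},{"linear":[0.09,-0.17,0.03],"delta_rot":[8,17.5,-30],"fingers":255},{"linear":[0.1,-0.2,0.05],"delta_rot":[9.6,21.1,-35.7],"fingers":255},{"linear":[0.105,-0.22,0.08],"delta_rot":[11.2,24.6,-41.7],"fingers":255},{"linear":[0.107,-0.239,0.11],"delta_rot":[12.8,28.2,-47.7],"fingers":255}])

```text
time: 2.6
tool_pos: [0.5133, 0.1346, 0.1603]
tool_rot: [-0.104, 0.883, 0.39, 0.239]
contact_force: [-0.7, 0.2, -0.1]
gripper_width: 0.0
```

```bash
cat > m2.py <<'E'
import sys
from h import *
st=state(); o,F,Rj=jig()
print(st['tool_pos'],st['joint_pos'].round(2)); 
c=cam('wrist',st); im=eyes.grab_frame('wrist'); save(sys.argv[1],im)
pv=np.array([0,-.16,-.018])
print('tool in jig',(F.T@(st['tool_pos']-o)).round(4))
print(proj(c,[o+F@l for l in (np.zeros(3),pv+[0,0,.012])]))
E
python3 m2.py d_w; python3 - <<'E'
from h import *
o,F,Rj=jig()
for q in ([-.095,-.10,.05],[-.095,-.10,-.025]): go(o+F@np.array(q),Rj)
E
```

```text
[0.51333169 0.13459359 0.16030346] [-0.1  -0.38  2.18  0.48  1.06  0.46]
tool in jig [-0.0763 -0.0991  0.0801]
[[132.11939645 118.33712306]
 [375.39823392 118.39833726]]
lin [-0.0121, 0.0054, 0.024] rot [-0.62, 0.15, 0.32] | 0.027 0.7
lin [-0.0119, 0.0062, 0.099] rot [-0.62, 0.15, 0.32] | 0.1 0.7
```

View pics/d_w.png

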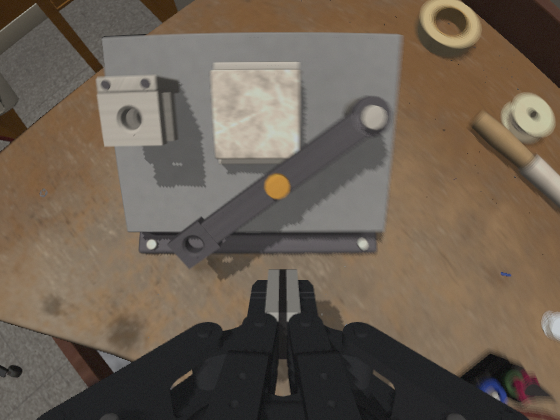

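```bash
python3 - <<'E'
from h import *
o,F,Rj=jig()
print(state()['tool_pos'])
for q in ([-.095,-.10,.05],[-.095,-.10,-.025],[-.0843,-.0919,-.025],[-.06,-.074,-.025]): go(o+F@np.array(q),Rj)
E
```

```text
[0.50834564 0.13552168 0.15172422]
lin [-0.0121, 0.0054, 0.024] rot [-0.62, 0.15, 0.32] | 0.027 0.7
lin [-0.0119, 0.0062, 0.099] rot [-0.62, 0.15, 0.32] | 0.1 0.7
lin [-0.0011, -0.0019, 0.099] rot [-0.62, 0.15, 0.32] | 0.099 0.7
lin [0.0233, -0.0196, 0.0992] rot [-0.62, 0.15, 0.32] | 0.104 0.7
```

>>> apply_moves(commands=[{"linear":[-0.012,0.0055,0.02],"delta_rot":[-0.6,0.1,0.3],"fingers":255},{"linear":[-0.012,0.006,0.045],"delta_rot":[-0.6,0.1,0.3],"fingers":255},{"linear":[-0.012,0.006,0.07],"delta_rot":[-0.6,0.1,0.3],"fingers":255},{"linear":[-0.012,0.006,0.09],"delta_rot":[-0.6,0.1,0.3],"fingers":255},{"linear":[-0.012,0.006,0.099],"delta_rot":[-0.6,0.1,0.3],"fingers":255},{"linear":[-0.012,0.006,0.099],"delta_rot":[-0.6,0.1,0.3],"fingers":255},{"linear":[-0.012,0.006,0.099],"delta_rot":[-0.6,0.1,0.3],"fingers":255},{"linear":[-0.012,0.006,0.099],"delta_rot":[-0.6,0.1,0.3],"fingers":255}])

```text
time: 3.45
tool_pos: [0.5443, 0.1587, 0.0702]
tool_rot: [-0.1, 0.885, 0.385, 0.241]
contact_force: [0.7, 0.3, -0.6]
gripper_width: 0.001
```

```bash
python3 m2.py e_w;python3 - <<'E'
from h import *
o,F,Rj=jig()
im=eyes.grab_frame('scene');save('e_s',im,(120,180,300,360),4)
for q in ([-.095,-.10,-.025],[-.0843,-.0919,-.025],[-.032,-.053,-.025],[-.021,-.045,-.025]): go(o+F@np.array(q),Rj)
E
```

```text
[0.54431404 0.15866842 0.07016509] [-0.04 -0.16  2.17  0.53  0.83  0.41]
tool in jig [-0.0878 -0.1055 -0.0173]
[[  5.1293086  105.16154103]
 [425.78747428  97.95614789]]
lin [-0.0071, -0.0054, 0.0074] rot [0.6, -0.23, -0.12] | 0.012 0.7
lin [0.0036, -0.0135, 0.0074] rot [0.6, -0.23, -0.12] | 0.016 0.7
lin [0.0558, -0.0525, 0.0072] rot [0.6, -0.23, -0.12] | 0.077 0.7
lin [0.0668, -0.0605, 0.0071] rot [0.6, -0.23, -0.12] | 0.09 0.7
```

View pics/e_w.png

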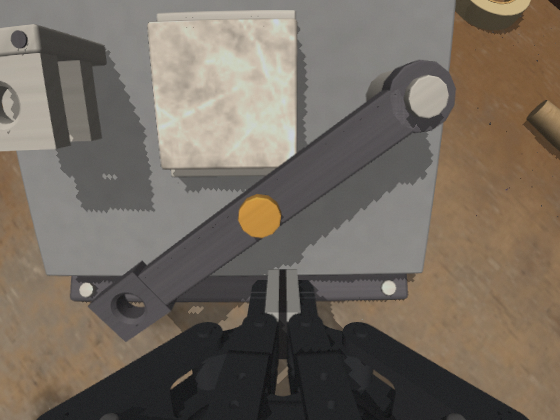

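View pics/e_s.png

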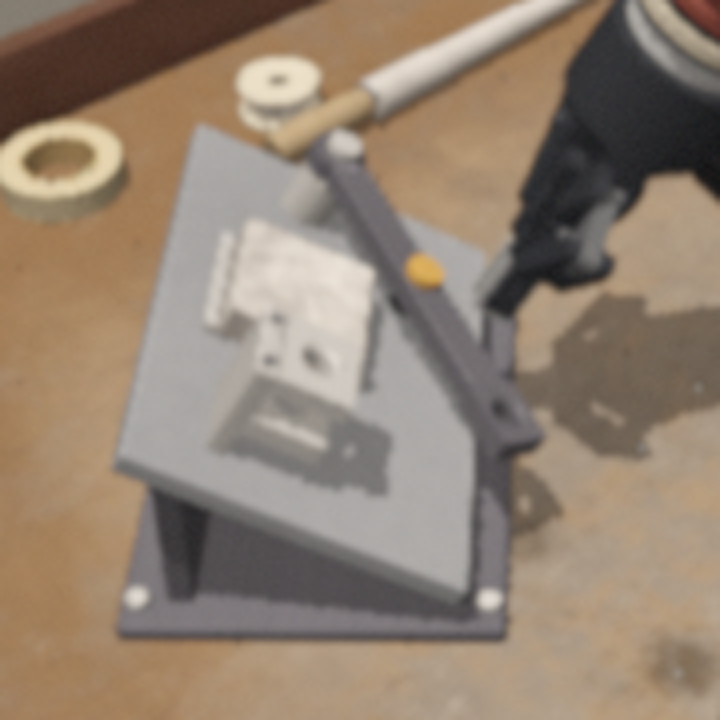

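>>> apply_moves(commands=[{"linear":[-0.004,-0.007,0.007],"delta_rot":[0.6,-0.2,-0.1],"fingers":255},{"linear":[0.004,-0.0135,0.007],"delta_rot":[0.6,-0.2,-0.1],"fingers":255},{"linear":[0.014,-0.0215,0.007],"delta_rot":[0.6,-0.2,-0.1],"fingers":255},{"linear":[0.026,-0.03,0.007],"delta_rot":[0.6,-0.2,-0.1],"fingers":255},{"linear":[0.038,-0.039,0.007],"delta_rot":[0.6,-0.2,-0.1],"fingers":255},{"linear":[0.048,-0.047,0.007],"delta_rot":[0.6,-0.2,-0.1],"fingers":255},{"linear":[0.056,-0.0525,0.007],"delta_rot":[0.6,-0.2,-0.1],"fingers":255},{"linear":[0.056,-0.0525,0.007],"delta_rot":[0.6,-0.2,-0.1],"fingers":255}])

```text
time: 4.35
tool_pos: [0.5403, 0.2344, 0.0909]
tool_rot: [-0.105, 0.885, 0.388, 0.237]
contact_force: [-0.1, 0.5, 0.5]
gripper_width: 0.003
```

```bash
python3 m2.py f_w;python3 - <<'E'
from h import *
o,F,Rj=jig();print(state()['contact_force'])
for q in ([-.032,-.053,-.025],[-.021,-.045,-.025]): go(o+F@np.array(q),Rj)
E
```

```text
[0.54033217 0.23435257 0.09089625] [ 0.13 -0.15  2.13  0.46  0.81  0.61]
tool in jig [-0.0316 -0.0513 -0.0258]
[[151.84999409 250.12215385]
 [540.62846729 242.82388438]]
[ 0.5304416  -1.15736632  0.18830497]
lin [0.0001, 0.0014, -0.0009] rot [-0.13, 0.02, 0.02] | 0.002 0.1
lin [0.0111, -0.0066, -0.0009] rot [-0.13, 0.02, 0.02] | 0.013 0.1
```

View pics/f_w.png

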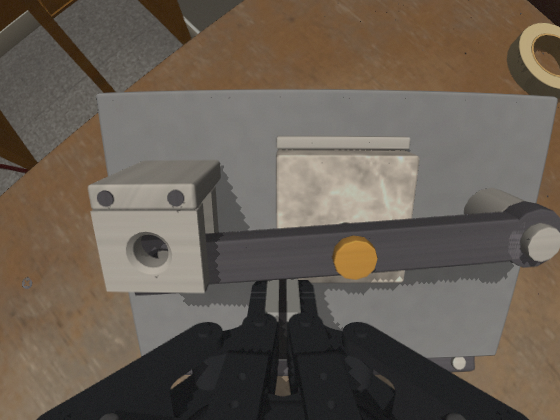

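>>> apply_moves(commands=[{"linear":[0.003,-0.001,-0.001],"delta_rot":[0,0,0],"fingers":255},{"linear":[0.006,-0.002,-0.001],"delta_rot":[0,0,0],"fingers":255},{"linear":[0.008,-0.003,-0.001],"delta_rot":[0,0,0],"fingers":255},{"linear":[0.009,-0.003,-0.001],"delta_rot":[0,0,0],"fingers":255},{"linear":[0.01,-0.003,-0.001],"delta_rot":[0,0,0],"fingers":255},{"linear":[0.011,-0.003,-0.001],"delta_rot":[0,0,0],"fingers":255},{"linear":[0.011,-0.003,-0.001],"delta_rot":[0,0,0],"fingers":255},{"linear":[0.011,-0.003,-0.001],"delta_rot":[0,0,0],"fingers":255}])

```text
time: 5.2
tool_pos: [0.544, 0.2414, 0.0963]
tool_rot: [-0.104, 0.885, 0.387, 0.236]
contact_force: [-3.7, -3.6, -1.4]
gripper_width: -0.002
```

```bash
python3 m2.py g_w;python3 - <<'E'
from h import *
o,F,Rj=jig();print(F.T@state()['contact_force'])
E
```

```text
[0.5440318  0.24140612 0.09627367] [ 0.14 -0.15  2.11  0.45  0.81  0.63]
tool in jig [-0.0223 -0.0492 -0.025 ]
[[160.6714738  270.8845835 ]
 [538.21626734 261.48273343]]
[-3.96678535 -0.37725079  2.23774644]
```

View pics/g_w.png

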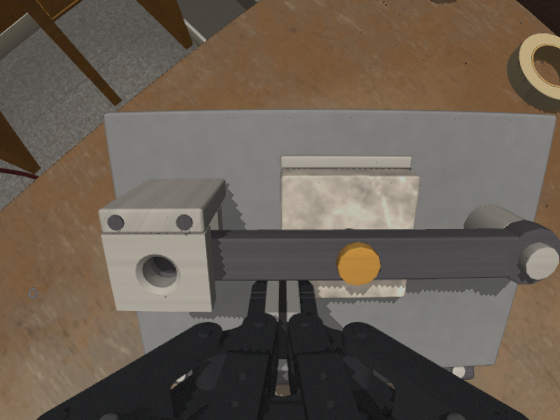

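>>> apply_moves(commands=[{"linear":[0.001,0,0],"delta_rot":[0,0,0],"fingers":255},{"linear":[0.002,0,0],"delta_rot":[0,0,0],"fingers":255},{"linear":[0.003,0,0],"delta_rot":[0,0,0],"fingers":255},{"linear":[0.004,0,0],"delta_rot":[0,0,0],"fingers":255},{"linear":[0.004,0,0],"delta_rot":[0,0,0],"fingers":255},{"linear":[0.004,0,0],"delta_rot":[0,0,0],"fingers":255},{"linear":[0.004,0,0],"delta_rot":[0,0,0],"fingers":255},{"linear":[0.004,0,0],"delta_rot":[0,0,0],"fingers":255}])

```text
time: 6.05
tool_pos: [0.5441, 0.2421, 0.0957]
tool_rot: [-0.104, 0.886, 0.388, 0.232]
contact_force: [-11.0, -15.3, 1.4]
gripper_width: -0.002
```

```bash
python3 m2.py h_w;python3 - <<'E'
from h import *
o,F,Rj=jig();print(F.T@state()['contact_force'])
im=cv2.imread('pics/h_w.png')[:,:,::-1];save('h_wc',im,(100,180,300,330),4)
E
```

```text
[0.544088   0.24208545 0.09565724] [ 0.14 -0.14  2.1   0.44  0.82  0.64]
tool in jig [-0.0221 -0.0488 -0.0258]
[[161.01372375 272.59962885]
 [540.56364689 263.43821763]]
[-15.4363624   -2.22816329  11.24245242]
```

View pics/h_wc.png

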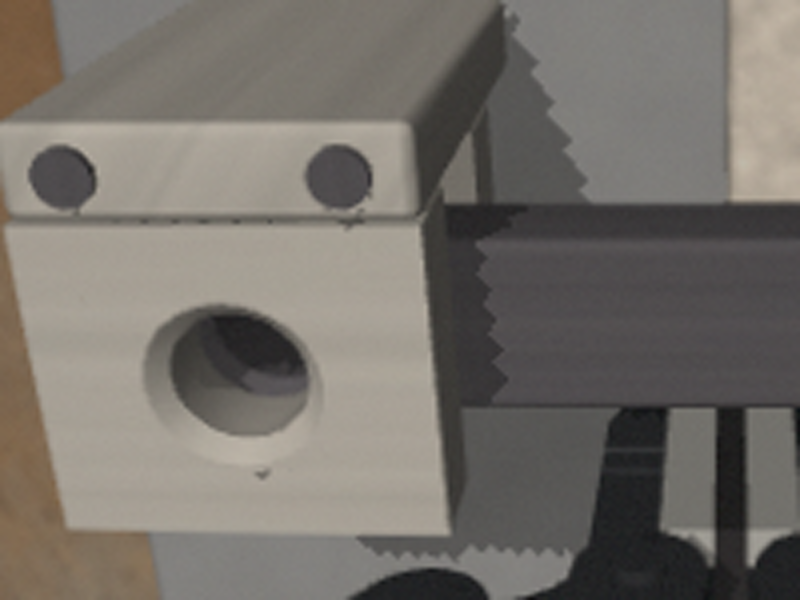

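>>> apply_moves(commands=[{"linear":[-0.01,0,0],"delta_rot":[0,0,0],"fingers":255},{"linear":[-0.025,0,0],"delta_rot":[0,0,0],"fingers":255},{"linear":[-0.035,0,-0.03],"delta_rot":[0,0,0],"fingers":255},{"linear":[-0.04,0,-0.07],"delta_rot":[0,0,0],"fingers":255},{"linear":[-0.04,0,-0.11],"delta_rot":[0,0,0],"fingers":120},{"linear":[-0.04,0,-0.11],"delta_rot":[0,0,0],"fingers":60},{"linear":[-0.04,0,-0.11],"delta_rot":[0,0,0],"fingers":60},{"linear":[-0.04,0,-0.11],"delta_rot":[0,0,0],"fingers":60}])

```text
time: 6.9
tool_pos: [0.4856, 0.1784, 0.173]
tool_rot: [-0.105, 0.885, 0.387, 0.236]
contact_force: [-0.3, -0.5, -0.0]
gripper_width: 0.681
```

```bash
python3 m2.py i_w;python3 - <<'E'
from h import *
o,F,Rj=jig();print(F.T@state()['contact_force'],state()['gripper_width'])
im=cv2.imread('pics/i_w.png')[:,:,::-1];save('i_wc',im,(100,120,300,270),4)
go([.40,-.045,.20],down(np.radians(-1.5)))
E
```

```text
[0.48558366 0.17844586 0.17295191] [ 0.   -0.46  2.22  0.43  1.06  0.6 ]
tool in jig [-0.0583 -0.049   0.0844]
[[210.22067719 144.58296083]
 [442.16010716 144.13381681]]
[-0.33870119  0.14408996 -0.61952729] 0.7568782682052019
lin [-0.1788, 0.0887, -0.1349] rot [-12.91, -27.94, 47.63] | 0.241 56.7
```

View pics/i_w.png

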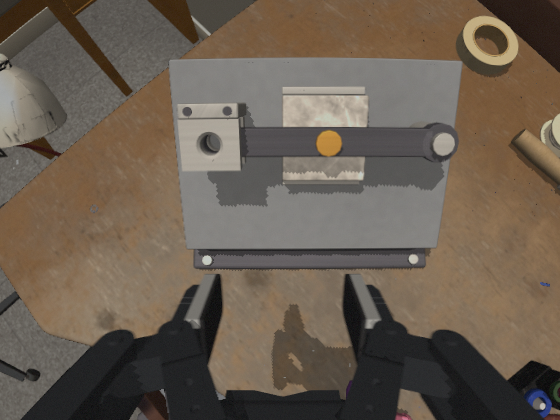

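>>> apply_moves(commands=[{"linear":[-0.02,0.01,-0.03],"delta_rot":[-1.6,-3.5,6],"fingers":60},{"linear":[-0.045,0.02,-0.06],"delta_rot":[-3.2,-7,12],"fingers":60},{"linear":[-0.07,0.035,-0.09],"delta_rot":[-4.8,-10.5,18],"fingers":60},{"linear":[-0.1,0.05,-0.11],"delta_rot":[-6.4,-14,24],"fingers":60},{"linear":[-0.13,0.065,-0.12],"delta_rot":[-8,-17.5,30],"fingers":60},{"linear":[-0.155,0.075,-0.13],"delta_rot":[-9.6,-21,35.7],"fingers":60},{"linear":[-0.17,0.085,-0.134],"delta_rot":[-11.3,-24.5,41.7],"fingers":60},{"linear":[-0.179,0.089,-0.135],"delta_rot":[-12.9,-27.9,47.6],"fingers":60}])

```text
time: 7.75
tool_pos: [0.4001, -0.0464, 0.1999]
tool_rot: [0.0, 1.0, -0.016, -0.001]
contact_force: [0.5, 0.7, 0.5]
gripper_width: 0.77
```

```bash
python3 - <<'E'
from h import *
im=eyes.grab_frame('wrist');im=eyes.grab_frame('wrist');st=state()
c=cam('wrist',st);im=eyes.grab_frame('wrist'); save('j_w',im); save('j_wc',im,(180,80,380,230),4)
print(st['tool_pos'],state()['tool_pos'],st['joint_pos'].round(2))
G=np.array([.4316,-.0428,.094]); print(proj(c,[G+[0,0,.021],G+[0,0,.018],[.4308,-.0957,.062]]))
E
```

```text
[ 0.400541   -0.04538237  0.19930026] [ 0.40052478 -0.04498557  0.1997035 ] [-0.3  -0.51  2.14  0.    1.51  1.3 ]
[[279.16819337 181.67341307]
 [279.21188727 180.68504549]
 [342.47213786 166.55128534]]
```

View pics/j_w.png

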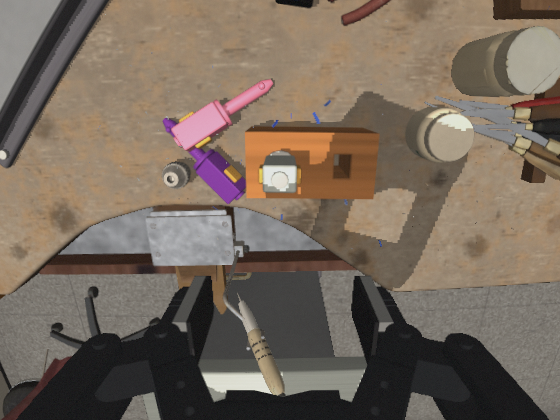

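View pics/j_wc.png

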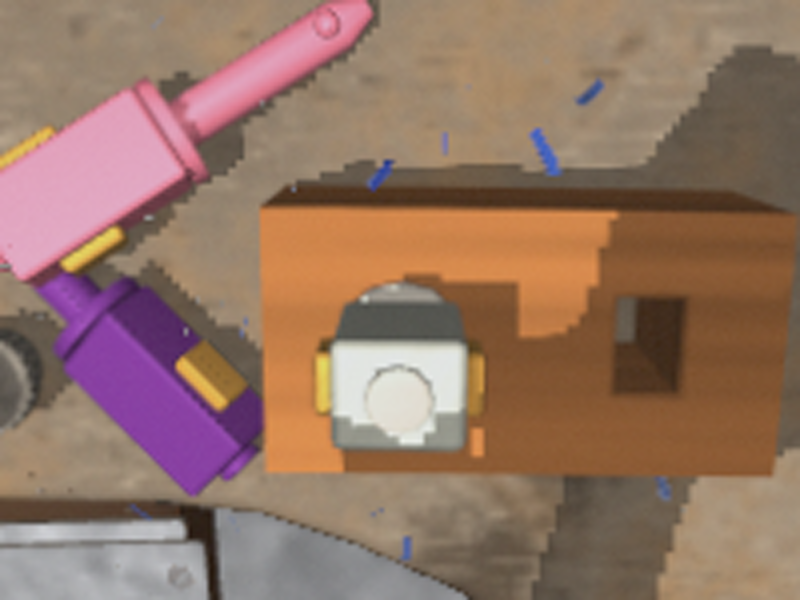

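```bash
python3 - <<'E'
from h import *
s=eyes.grab_frame('scene');t=eyes.grab_frame('top')
a=cv2.imread('pics/a_scene.png')[:,:,::-1]
save('k',np.hstack([a[150:350,240:420],s[150:350,240:420]]),None,2)
save('kt',t,(200,130,420,300),3)
E
```

```text
(no output)
```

View pics/k.png

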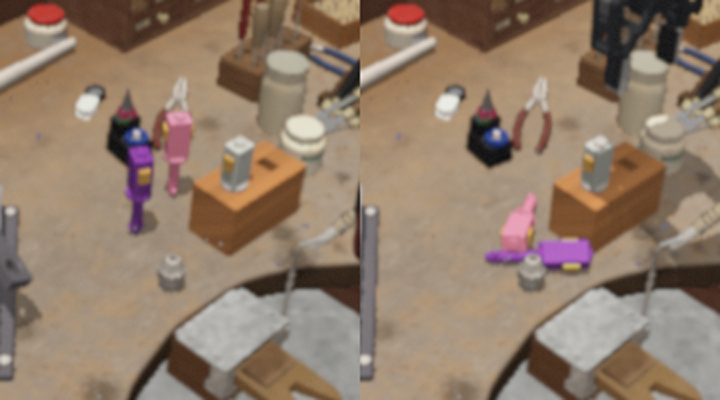

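View pics/kt.png

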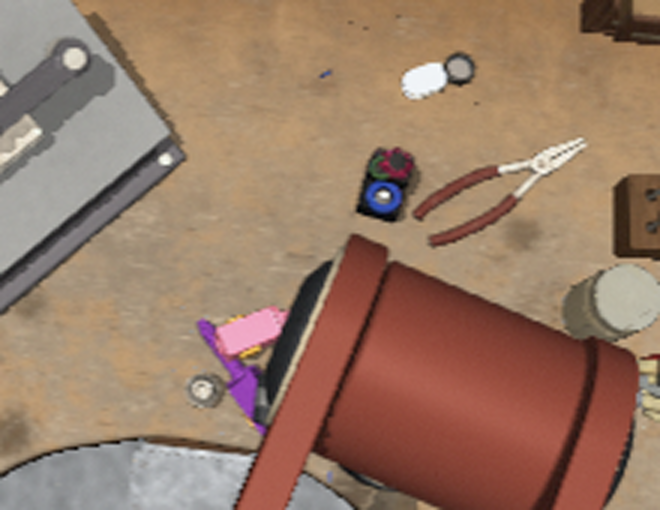

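```bash
python3 - <<'E'
from h import *
print(state()['tool_pos'])
go([.4325,-.0428,.14],down(np.radians(-1.5)));go([.4325,-.0428,.073],down(np.radians(-1.5)))
E
```

```text
[ 0.40047176 -0.04495264  0.20052934]
lin [0.0318, -0.0028, 0.0606] rot [-0.09, -0.12, 0.16] | 0.069 0.2
lin [0.0317, -0.0027, 0.1276] rot [-0.09, -0.12, 0.16] | 0.132 0.2
```

>>> apply_moves(commands=[{"linear":[0.016,-0.0015,0.01],"delta_rot":[-0.1,-0.1,0.2],"fingers":60},{"linear":[0.032,-0.003,0.03],"delta_rot":[-0.1,-0.1,0.2],"fingers":60},{"linear":[0.032,-0.003,0.06],"delta_rot":[-0.1,-0.1,0.2],"fingers":60},{"linear":[0.032,-0.003,0.065],"delta_rot":[-0.1,-0.1,0.2],"fingers":60},{"linear":[0.032,-0.003,0.065],"delta_rot":[-0.1,-0.1,0.2],"fingers":60},{"linear":[0.032,-0.003,0.065],"delta_rot":[-0.1,-0.1,0.2],"fingers":60},{"linear":[0.032,-0.003,0.065],"delta_rot":[-0.1,-0.1,0.2],"fingers":60},{"linear":[0.032,-0.003,0.065],"delta_rot":[-0.1,-0.1,0.2],"fingers":60}])

```text
time: 8.8
tool_pos: [0.4337, -0.0437, 0.1381]
tool_rot: [0.001, 1.0, -0.015, 0.002]
contact_force: [0.7, 0.0, -0.5]
gripper_width: 0.767
```

```bash
python3 - <<'E'
from h import *
st=state()
c=cam('wrist',st);im=eyes.grab_frame('wrist'); save('l_w',im)
print(st['tool_pos'])
G=np.array([.4325,-.0428,.094]); print(proj(c,[G+[0,0,.021],[.4308,-.0957,.062]]))
go([.4325,-.0428,.073],down(np.radians(-1.5)))
E
```

```text
[ 0.43370098 -0.04365292  0.13807264]
[[282.74113237 264.41077917]
 [357.50659787 229.81038491]]
lin [-0.0013, -0.0009, 0.0648] rot [0.12, -0.2, -0.19] | 0.065 0.3
```

View pics/l_w.png

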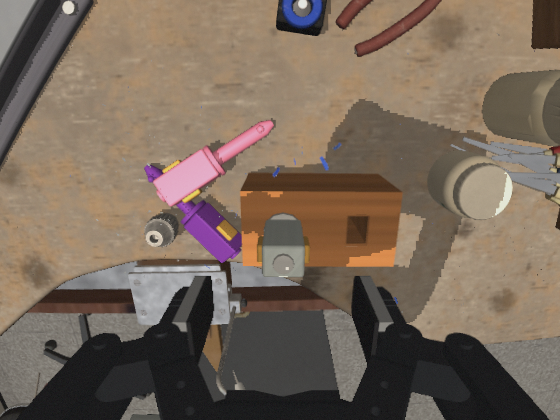

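>>> apply_moves(commands=[{"linear":[-0.001,0,0.02],"delta_rot":[0,0,0],"fingers":60},{"linear":[-0.001,0,0.045],"delta_rot":[0,0,0],"fingers":60},{"linear":[-0.001,0,0.065],"delta_rot":[0,0,0],"fingers":60},{"linear":[-0.001,0,0.065],"delta_rot":[0,0,0],"fingers":60},{"linear":[-0.001,0,0.065],"delta_rot":[0,0,0],"fingers":60},{"linear":[-0.001,0,0.065],"delta_rot":[0,0,0],"fingers":140},{"linear":[-0.001,0,0.065],"delta_rot":[0,0,0],"fingers":140},{"linear":[-0.001,0,0.065],"delta_rot":[0,0,0],"fingers":140}])

```text
time: 9.65
tool_pos: [0.4328, -0.0437, 0.0727]
tool_rot: [0.001, 1.0, -0.015, 0.002]
contact_force: [0.6, -0.2, -0.4]
gripper_width: 0.45
```

```bash
python3 - <<'E'
from h import *
st=state()
c=cam('wrist',st);im=eyes.grab_frame('wrist'); save('m_w',im);im=eyes.grab_frame('scene'); save('m_s',im,(330,180,430,280),6)
print(st['tool_pos'],st['gripper_width'])
E
```

```text
[ 0.43279356 -0.04373544  0.07268963] 0.4500908714634172
```

View pics/m_w.png

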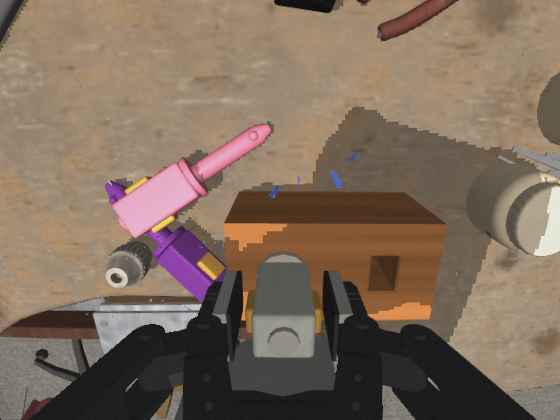

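View pics/m_s.png

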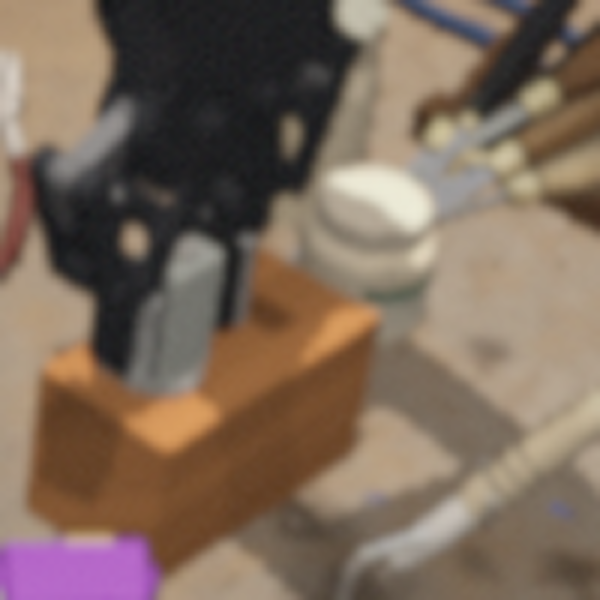

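>>> apply_moves(commands=[{"linear":[0,0,0],"delta_rot":[0,0,0],"fingers":160},{"linear":[0,0,0],"delta_rot":[0,0,0],"fingers":175},{"linear":[0,0,0],"delta_rot":[0,0,0],"fingers":190},{"linear":[0,0,0],"delta_rot":[0,0,0],"fingers":255},{"linear":[0,0,0],"delta_rot":[0,0,0],"fingers":255},{"linear":[0,0,0],"delta_rot":[0,0,0],"fingers":255},{"linear":[0,0,0],"delta_rot":[0,0,0],"fingers":255},{"linear":[0,0,0],"delta_rot":[0,0,0],"fingers":255}])

```text
time: 10.55
tool_pos: [0.4325, -0.0437, 0.0724]
tool_rot: [0.001, 1.0, -0.015, 0.001]
contact_force: [-1.3, -0.2, 5.9]
gripper_width: 0.274
```

```bash
python3 - <<'E'
from h import *
st=state()
im=eyes.grab_frame('wrist'); save('n_w',im,(160,180,420,400),3)
print(st['tool_pos'],st['gripper_width']*85,st['contact_force'])
E
```

```text
[ 0.43252881 -0.04374282  0.07244102] 23.297191565547617 [-1.25891974 -0.17945501  5.9237667 ]
```

View pics/n_w.png

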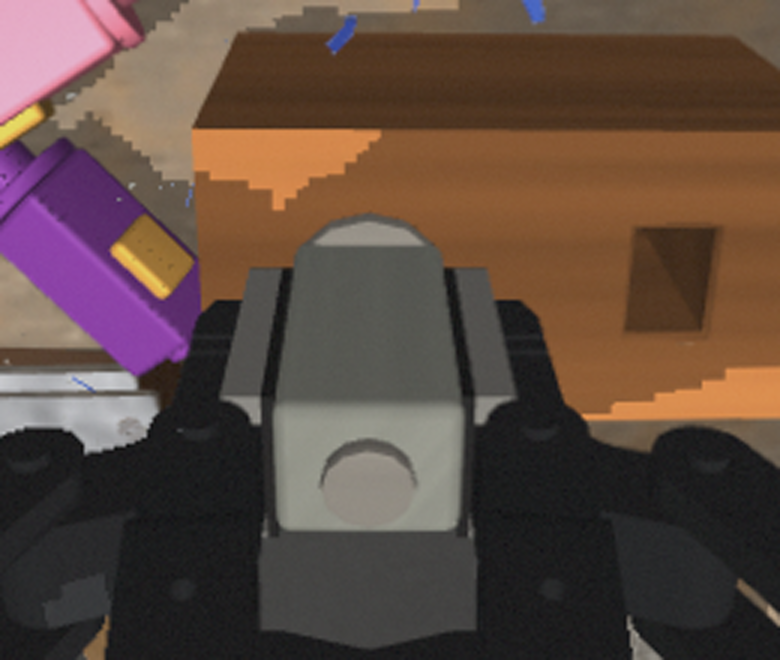

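>>> apply_moves(commands=[{"linear":[0,0,-0.01],"delta_rot":[0,0,0],"fingers":255},{"linear":[0,0,-0.025],"delta_rot":[0,0,0],"fingers":255},{"linear":[0,0,-0.045],"delta_rot":[0,0,0],"fingers":255},{"linear":[0,0,-0.065],"delta_rot":[0,0,0],"fingers":255},{"linear":[0,0,-0.085],"delta_rot":[0,0,0],"fingers":255},{"linear":[0,0,-0.1],"delta_rot":[0,0,0],"fingers":255},{"linear":[0,0,-0.1],"delta_rot":[0,0,0],"fingers":255},{"linear":[0,0,-0.1],"delta_rot":[0,0,0],"fingers":255}])

```text
time: 11.4
tool_pos: [0.4316, -0.0432, 0.1711]
tool_rot: [0.001, 1.0, -0.015, 0.0]
contact_force: [0.4, 0.3, -1.4]
gripper_width: 0.274
```

```bash
python3 - <<'E'
from h import *
st=state()
c=cam('wrist',st);im=eyes.grab_frame('wrist'); save('o_w',im,(180,180,400,400),3)
s=eyes.grab_frame('scene'); save('o_s',s,(330,130,430,280),5)
print(st['tool_pos'],st['gripper_width']*85,st['contact_force'])
o,v=ray(c,(282.5,340.8)); Rt=q2R(st['tool_rot']); ot=Rt.T@(o-st['tool_pos']); vt=Rt.T@v
print('boss in tool',ot+vt*(-.0426-ot[2])/vt[2])
E
```

```text
[ 0.43163287 -0.04323512  0.17112407] 23.330742796603438 [ 0.43786629  0.33283172 -1.39689706]
boss in tool [ 0.00069957 -0.00105801 -0.0426    ]
```

View pics/o_w.png

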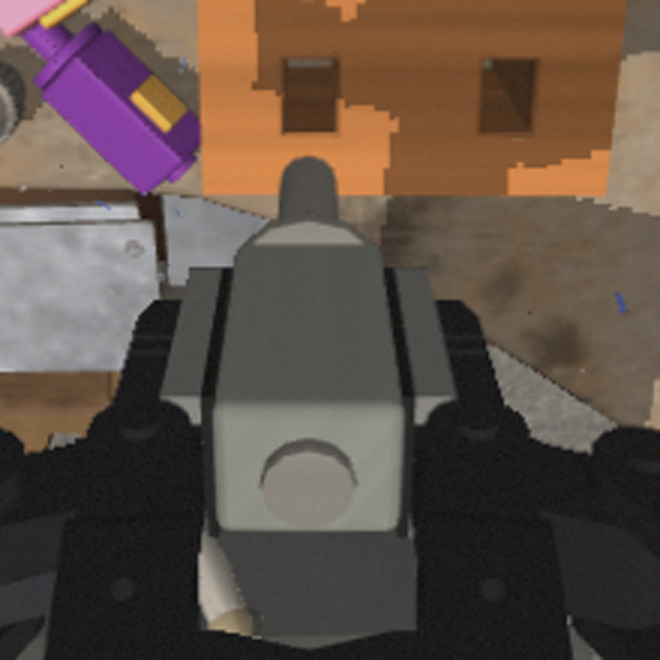

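View pics/o_s.png

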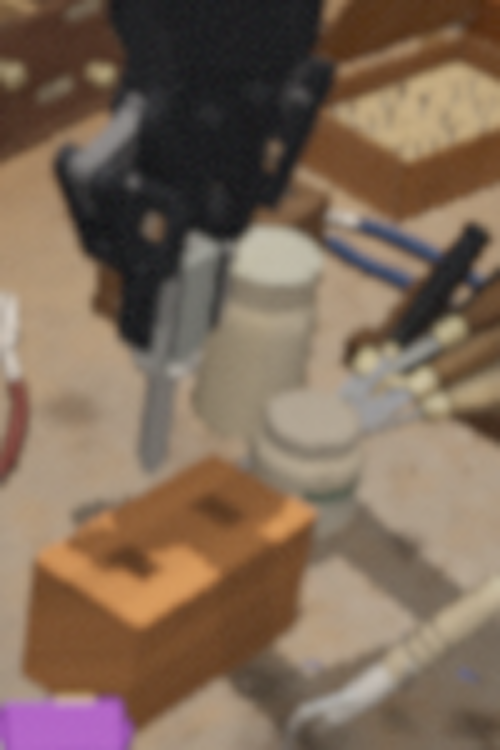

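```bash
python3 - <<'E'
from h import *
st=state();Rt=q2R(st['tool_rot']);p=st['tool_pos']
im=cv2.imread('pics/o_s.png'); 
cs=cam('scene');cw=cam('wrist',st)
for z in (.0624,.0544,.0144,.0104): 
    P=p+Rt@np.array([.0005,0,z]); print(z,(proj(cs,P)-[330,130])*5,(proj(cw,P)-[180,180])*3)
    for s in (-.006,.006):
        P=p+Rt@np.array([.0005,s,z]); print('   ',(proj(cw,P)-[180,180])*3)
o,F,Rj=jig()
# insertion targets: shoulder at jig z h => TCP z = h+.0104
for h in (.10,.075,.06,0): print('TCP',o+F@np.array([0,0,h+.0104])); go(o+F@np.array([0,0,h+.0104]),Rj)
E
```

```text
0.0624 [[148.53085458 465.90148145]] [[311.88790307 163.53360665]]
    [[284.68684514 163.5711463 ]]
    [[339.08765297 163.48972337]]
0.0544 [[150.87686681 449.23773276]] [[312.07419333 177.72957831]]
    [[283.92321146 177.76764965]]
    [[340.22370761 177.68290558]]
0.0144 [[162.88609394 363.57560974]] [[313.23729495 266.6140588 ]]
    [[279.15625614 266.65311976]]
    [[347.31556285 266.54569292]]
0.0104 [[164.11306865 354.78927618]] [[313.38054419 277.59168979]]
    [[278.56924776 277.63056119]]
    [[348.18886852 277.52007202]]
TCP [0.47504049 0.23921866 0.22468579]
lin [0.0356, -0.2835, -0.0549] rot [12.84, 28.22, -47.83] | 0.291 57.0
TCP [0.48351882 0.24840386 0.20303516]
lin [0.0438, -0.2929, -0.0333] rot [12.84, 28.22, -47.83] | 0.298 57.0
TCP [0.48860582 0.25391498 0.19004478]
lin [0.0487, -0.2986, -0.0203] rot [12.84, 28.22, -47.83] | 0.303 57.0
TCP [0.5089538  0.27595947 0.13808325]
lin [0.0685, -0.3213, 0.0316] rot [12.84, 28.22, -47.83] | 0.33 57.0
```

>>> apply_moves(commands=[{"linear":[0.005,-0.035,-0.02],"delta_rot":[1.8,4.0,-6.8],"fingers":255},{"linear":[0.01,-0.07,-0.04],"delta_rot":[3.6,8.0,-13.6],"fingers":255},{"linear":[0.015,-0.11,-0.06],"delta_rot":[5.4,12.0,-20.4],"fingers":255},{"linear":[0.02,-0.15,-0.07],"delta_rot":[7.2,16.0,-27.2],"fingers":255},{"linear":[0.025,-0.19,-0.07],"delta_rot":[9.0,20.0,-34.0],"fingers":255},{"linear":[0.03,-0.23,-0.065],"delta_rot":[10.8,24.0,-40.8],"fingers":255},{"linear":[0.035,-0.265,-0.06],"delta_rot":[12.8,28.2,-47.8],"fingers":255},{"linear":[0.0356,-0.2835,-0.055],"delta_rot":[12.8,28.2,-47.8],"fingers":255}])

```text
time: 12.3
tool_pos: [0.4741, 0.24, 0.2227]
tool_rot: [-0.104, 0.885, 0.388, 0.236]
contact_force: [0.7, 0.0, -2.5]
gripper_width: 0.272
```

```bash
python3 - <<'E'
from h import *
for _ in range(3): im=eyes.grab_frame('wrist')
st=state();c=cam('wrist',st);im=eyes.grab_frame('wrist'); save('p_w',im,(150,100,410,320),3)
o,F,Rj=jig();print(st['tool_pos'],'jig',F.T@(st['tool_pos']-o),st['gripper_width'],st['joint_pos'].round(2))
print((proj(c,o)-[150,100])*3)
go(o+F@np.array([0,0,.1104]),Rj);go(o+F@np.array([0,0,.0804]),Rj)
E
```

```text
[0.47448508 0.23950854 0.2237352 ] jig [-0.00061707  0.00060475  0.10965862] 0.2739792030102029 [ 0.16 -0.49  2.15  0.35  1.09  0.8 ]
[[401.04892955 340.51027143]]
lin [0.0001, -0.0002, 0.0001] rot [0.07, 0.11, 0.05] | 0.0 0.1
lin [0.0002, -0.0002, 0.0301] rot [0.07, 0.11, 0.05] | 0.03 0.1
```

View pics/p_w.png

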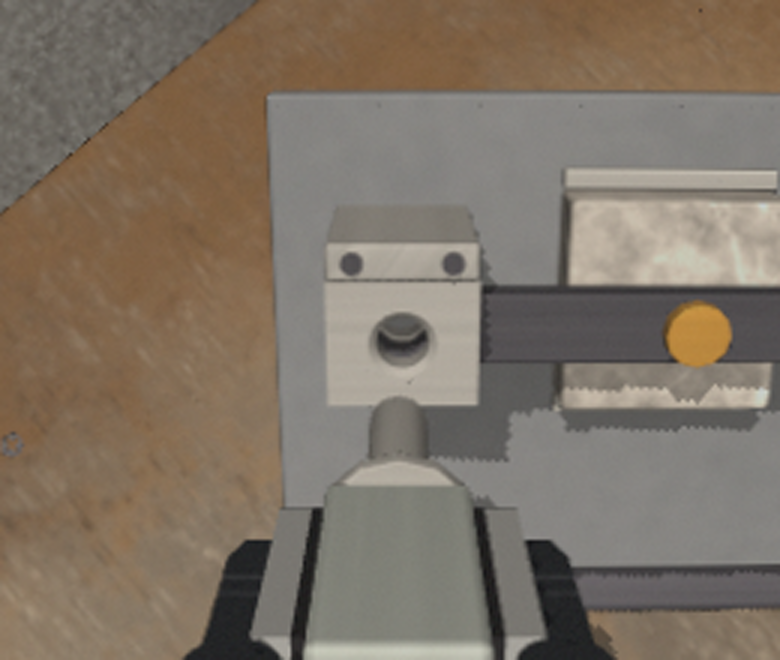

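>>> apply_moves(commands=[{"linear":[0,0.0008,0.008],"delta_rot":[0,0.1,0],"fingers":255},{"linear":[-0.0003,0.0008,0.018],"delta_rot":[0,0.1,0],"fingers":255},{"linear":[-0.0003,0.0008,0.028],"delta_rot":[0,0.1,0],"fingers":255},{"linear":[-0.0003,0.0008,0.035],"delta_rot":[0,0.1,0],"fingers":255},{"linear":[-0.0003,0.0008,0.038],"delta_rot":[0,0.1,0],"fingers":255},{"linear":[-0.0003,0.0008,0.038],"delta_rot":[0,0.1,0],"fingers":255},{"linear":[-0.0003,0.0008,0.038],"delta_rot":[0,0.1,0],"fingers":255},{"linear":[-0.0003,0.0008,0.038],"delta_rot":[0,0.1,0],"fingers":255}])

```text
time: 13.3
tool_pos: [0.4894, 0.2522, 0.1937]
tool_rot: [-0.103, 0.884, 0.387, 0.239]
contact_force: [0.2, 0.1, -1.3]
gripper_width: 0.274
```

```bash
cat > m3.py <<'E'
import sys
from h import *
n=sys.argv[1]
st=state();c=cam('wrist',st);im=eyes.grab_frame('wrist'); save(n+'_w',im,(210,170,350,290),5)
s=eyes.grab_frame('scene'); save(n+'_s',s,(150,215,250,315),6)
t=eyes.grab_frame('top'); save(n+'_t',t,(130,150,230,250),6)
o,F,Rj=jig();print(st['tool_pos'],'jig',F.T@(st['tool_pos']-o),st['gripper_width'],st['contact_force'],(F.T@st['contact_force']).round(1))
print((proj(c,o)-[210,170])*5)
go(o,Rj)
E
python3 m3.py q
```

```text
[0.4893858  0.25224436 0.19367021] jig [ 0.00120775 -0.00170627  0.073889  ] 0.27414250875843615 [ 0.2358246   0.05716908 -1.33054301] [-0.5 -0.1 -1.3]
[[351.12569824 316.11800759]]
lin [-0.0014, -0.0019, 0.0739] rot [0.18, -0.17, 0.05] | 0.074 0.3
```

View pics/q_w.png

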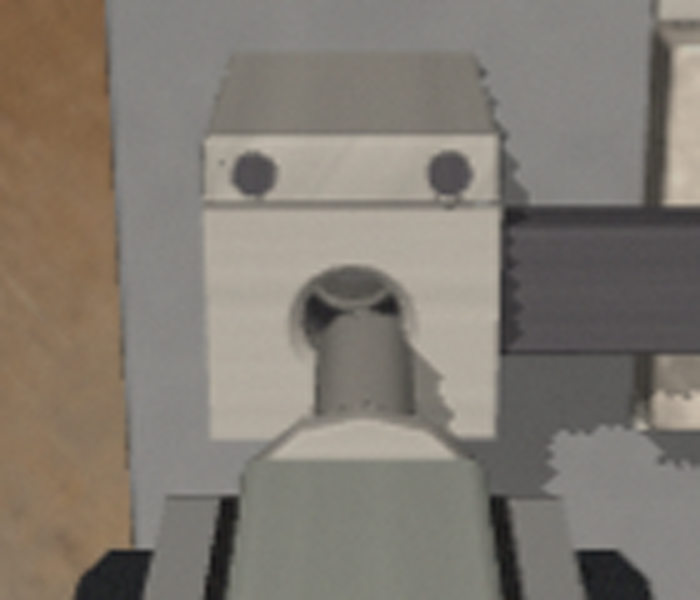

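View pics/q_s.png

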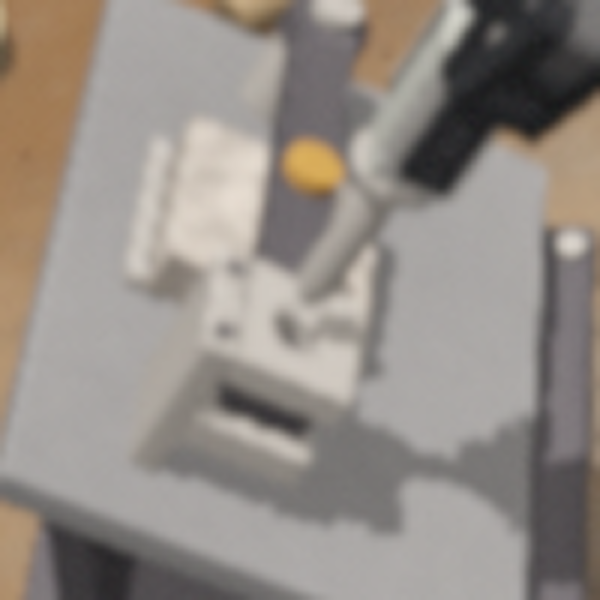

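>>> apply_moves(commands=[{"linear":[-0.0016,-0.001,0.003],"delta_rot":[0.1,-0.2,0],"fingers":255},{"linear":[-0.0016,-0.001,0.006],"delta_rot":[0.1,-0.2,0],"fingers":255},{"linear":[-0.0016,-0.001,0.009],"delta_rot":[0.1,-0.2,0],"fingers":255},{"linear":[-0.0016,-0.001,0.009],"delta_rot":[0.1,-0.2,0],"fingers":255},{"linear":[-0.0016,-0.001,0.009],"delta_rot":[0.1,-0.2,0],"fingers":255},{"linear":[-0.0016,-0.001,0.009],"delta_rot":[0.1,-0.2,0],"fingers":255},{"linear":[-0.0016,-0.001,0.009],"delta_rot":[0.1,-0.2,0],"fingers":255},{"linear":[-0.0016,-0.001,0.009],"delta_rot":[0.1,-0.2,0],"fingers":255}])

```text
time: 14.25
tool_pos: [0.4907, 0.2552, 0.1847]
tool_rot: [-0.103, 0.885, 0.388, 0.237]
contact_force: [0.3, 0.0, -1.6]
gripper_width: 0.272
```

```bash
python3 m3.py r
```

```text
[0.49065422 0.25519496 0.18469837] jig [-0.00065544 -0.00063704  0.06460491] 0.2716854262290586 [ 0.29644754  0.00818964 -1.57686912] [-0.6 -0.2 -1.5]
[[359.99753749 327.19538992]]
lin [0.0008, -0.0006, 0.0645] rot [0.05, 0.06, 0.04] | 0.065 0.1
```

View pics/r_w.png

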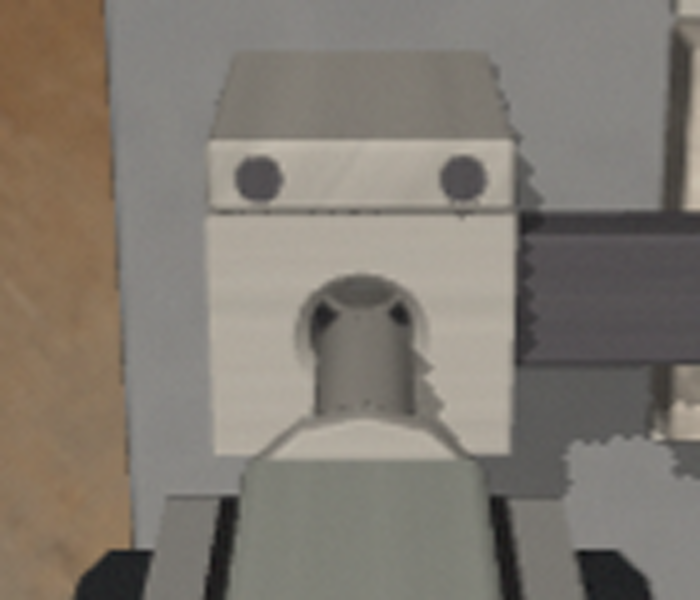

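View pics/r_s.png

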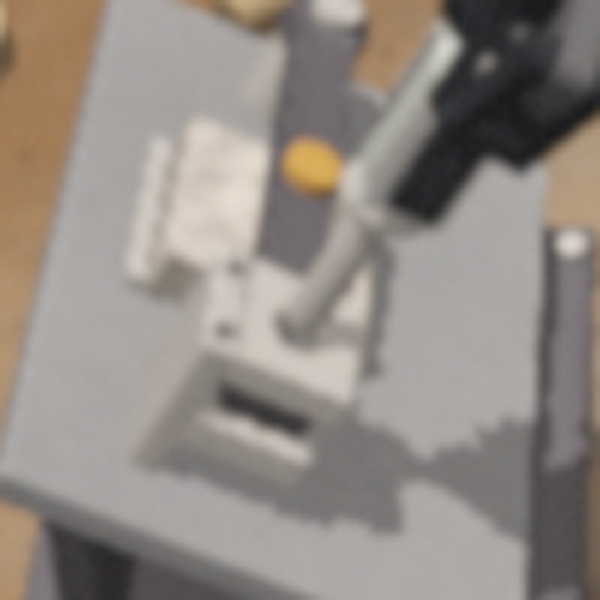

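View pics/r_t.png

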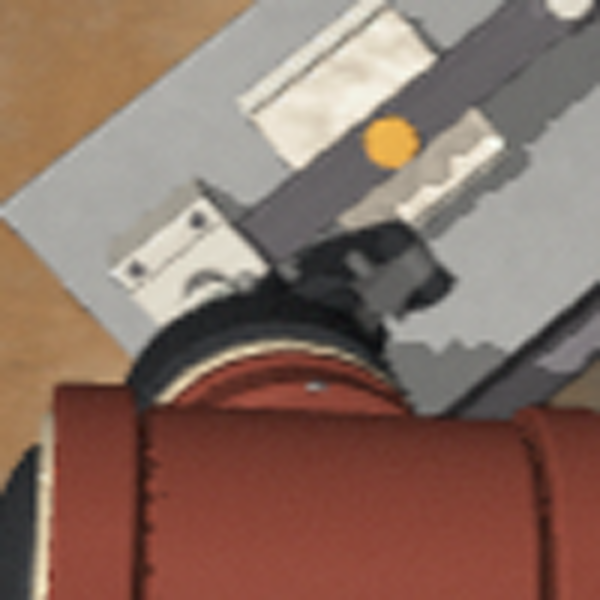

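>>> apply_moves(commands=[{"linear":[0.0003,0,0.003],"delta_rot":[0,0,0],"fingers":255},{"linear":[0.0003,0,0.006],"delta_rot":[0,0,0],"fingers":255},{"linear":[0.0003,0,0.009],"delta_rot":[0,0,0],"fingers":255},{"linear":[0.0003,0,0.012],"delta_rot":[0,0,0],"fingers":255},{"linear":[0.0003,0,0.012],"delta_rot":[0,0,0],"fingers":255},{"linear":[0.0003,0,0.012],"delta_rot":[0,0,0],"fingers":255},{"linear":[0.0003,0,0.012],"delta_rot":[0,0,0],"fingers":255},{"linear":[0.0003,0,0.012],"delta_rot":[0,0,0],"fingers":255}])

```text
time: 15.2
tool_pos: [0.4946, 0.2597, 0.1741]
tool_rot: [-0.103, 0.885, 0.388, 0.236]
contact_force: [-0.5, -1.3, -3.1]
gripper_width: 0.275
```

```bash
python3 m3.py s
```

```text
[0.49461023 0.25971776 0.17405329] jig [-0.00077607 -0.00047631  0.05238268] 0.2749110039835067 [-0.45025583 -1.31313145 -3.14974997] [-2.7 -0.6 -2.1]
[[361.55670642 362.84916447]]
lin [0.0008, -0.0005, 0.0524] rot [0.04, 0.09, 0.04] | 0.052 0.1
```

View pics/s_w.png

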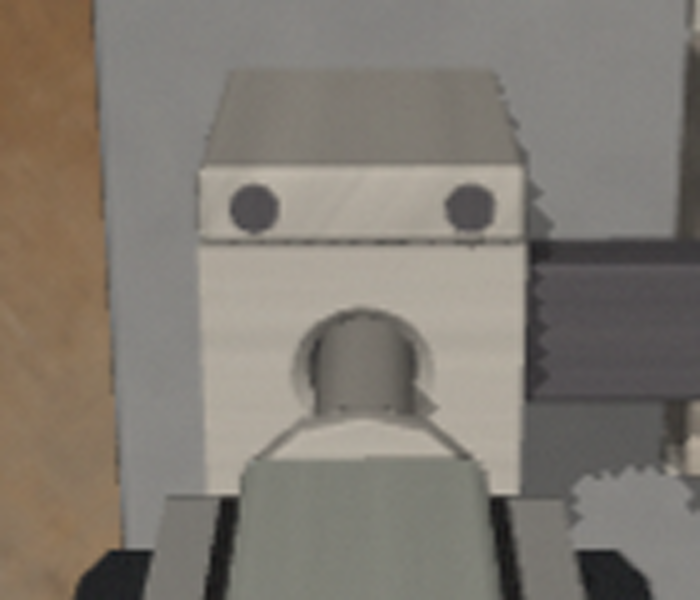

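View pics/s_s.png

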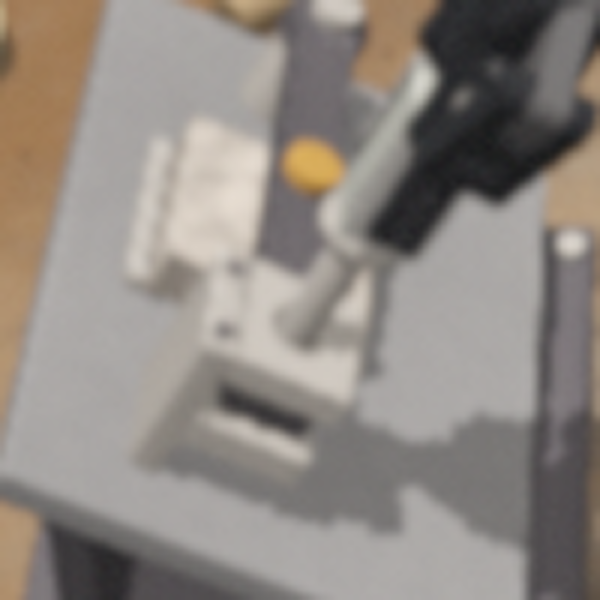

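>>> apply_moves(commands=[{"linear":[-0.0007,0,0.0],"delta_rot":[0,0,0],"fingers":255},{"linear":[-0.0007,0,0.003],"delta_rot":[0,0,0],"fingers":255},{"linear":[-0.0007,0,0.006],"delta_rot":[0,0,0],"fingers":255},{"linear":[-0.0007,0,0.009],"delta_rot":[0,0,0],"fingers":255},{"linear":[-0.0007,0,0.012],"delta_rot":[0,0,0],"fingers":255},{"linear":[-0.0007,0,0.012],"delta_rot":[0,0,0],"fingers":255},{"linear":[-0.0007,0,0.012],"delta_rot":[0,0,0],"fingers":255},{"linear":[-0.0007,0,0.012],"delta_rot":[0,0,0],"fingers":255}])

```text
time: 16.15
tool_pos: [0.4986, 0.2638, 0.1637]
tool_rot: [-0.103, 0.885, 0.388, 0.237]
contact_force: [0.2, 0.5, -1.8]
gripper_width: 0.272
```

```bash
python3 m3.py t
```

```text
[0.49858366 0.26376961 0.16368621] jig [-0.00104715 -0.00064782  0.04056833] 0.27172508226318 [ 0.24889774  0.50530154 -1.84995481] [-0.5  0.2 -1.9]
[[360.15403861 400.63005554]]
lin [0.0011, -0.0007, 0.0406] rot [0.06, 0.05, 0.05] | 0.041 0.1
```

View pics/t_w.png

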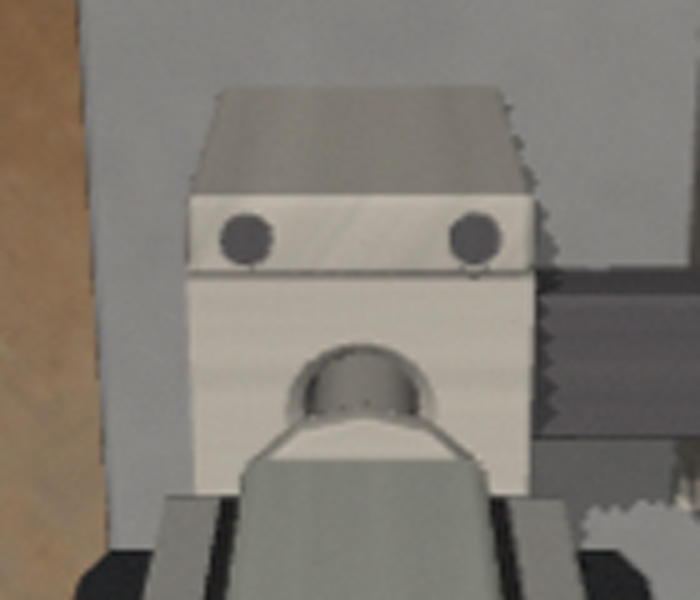

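>>> apply_moves(commands=[{"linear":[0,0,0.003],"delta_rot":[0,0,0],"fingers":255},{"linear":[0,0,0.006],"delta_rot":[0,0,0],"fingers":255},{"linear":[0,0,0.009],"delta_rot":[0,0,0],"fingers":255},{"linear":[0,0,0.012],"delta_rot":[0,0,0],"fingers":255},{"linear":[0,0,0.015],"delta_rot":[0,0,0],"fingers":255},{"linear":[0,0,0.015],"delta_rot":[0,0,0],"fingers":255},{"linear":[0,0,0.015],"delta_rot":[0,0,0],"fingers":255},{"linear":[0,0,0.015],"delta_rot":[0,0,0],"fingers":255}])

```text
time: 17.1
tool_pos: [0.5036, 0.2692, 0.1507]
tool_rot: [-0.103, 0.885, 0.388, 0.237]
contact_force: [-0.4, -0.3, -2.0]
gripper_width: 0.275
```

```bash
python3 m3.py u
```

```text
[0.50363202 0.26923686 0.15065214] jig [-0.00111961 -0.00064919  0.02555971] 0.27522988150074956 [-0.36068192 -0.34026517 -2.01311313] [-1.4  0.  -1.5]
[[360.29617155 456.80848191]]
lin [0.0011, -0.0007, 0.0256] rot [0.06, 0.05, 0.05] | 0.026 0.1
```

View pics/u_s.png

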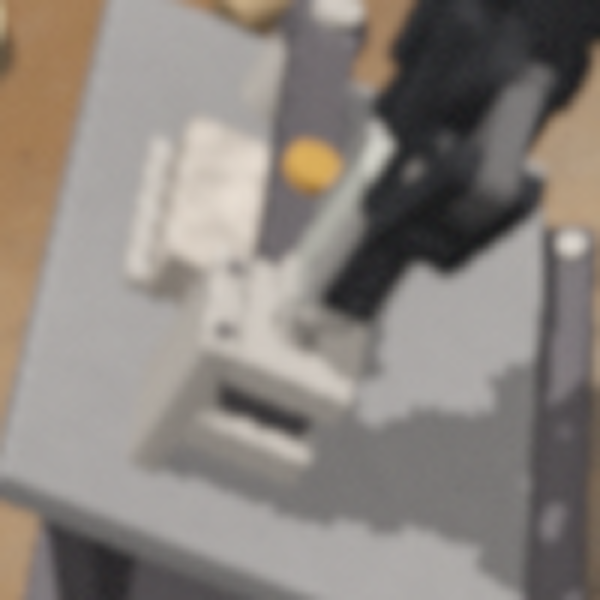

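>>> apply_moves(commands=[{"linear":[0,0,0.003],"delta_rot":[0,0,0],"fingers":255},{"linear":[0,0,0.006],"delta_rot":[0,0,0],"fingers":255},{"linear":[0,0,0.009],"delta_rot":[0,0,0],"fingers":255},{"linear":[0,0,0.011],"delta_rot":[0,0,0],"fingers":255},{"linear":[0,0,0.013],"delta_rot":[0,0,0],"fingers":255},{"linear":[0,0,0.013],"delta_rot":[0,0,0],"fingers":255},{"linear":[0,0,0.013],"delta_rot":[0,0,0],"fingers":255},{"linear":[0,0,0.013],"delta_rot":[0,0,0],"fingers":255}])

```text
time: 18.05
tool_pos: [0.5081, 0.274, 0.1394]
tool_rot: [-0.103, 0.885, 0.388, 0.237]
contact_force: [-1.1, -0.5, -0.6]
gripper_width: 0.274
```

```bash
python3 m3.py v
```

```text
[0.50805025 0.27401802 0.13937684] jig [-0.00111943 -0.00065288  0.01254001] 0.2735602719487954 [-1.09130703 -0.47098136 -0.61382931] [-1.2  0.5  0. ]
[[360.41466068 513.33512698]]
lin [0.0011, -0.0007, 0.0125] rot [0.06, 0.05, 0.04] | 0.013 0.1
```

View pics/v_s.png

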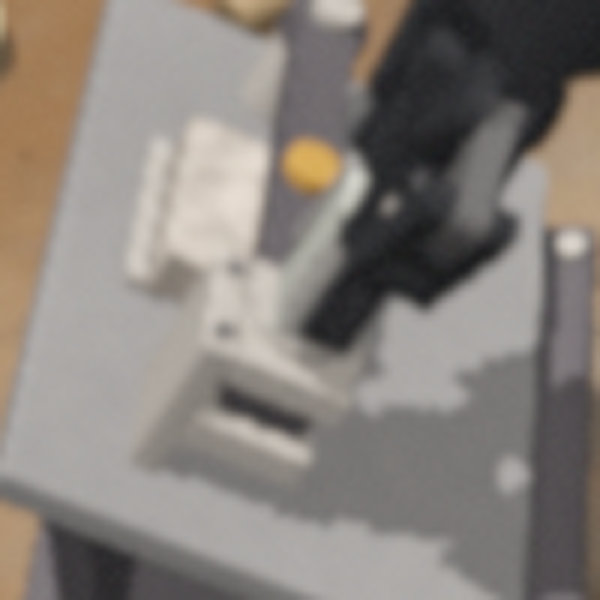

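Nearly seated; now press the shoulder home gently.

>>> apply_moves(commands=[{"linear":[0,0,0.001],"delta_rot":[0,0,0],"fingers":255},{"linear":[0,0,0.0015],"delta_rot":[0,0,0],"fingers":255},{"linear":[0,0,0.002],"delta_rot":[0,0,0],"fingers":255},{"linear":[0,0,0.0025],"delta_rot":[0,0,0],"fingers":255},{"linear":[0,0,0.003],"delta_rot":[0,0,0],"fingers":255},{"linear":[0,0,0.0035],"delta_rot":[0,0,0],"fingers":255},{"linear":[0,0,0.0035],"delta_rot":[0,0,0],"fingers":255},{"linear":[0,0,0.0035],"delta_rot":[0,0,0],"fingers":255}])

```text
time: 19.0
tool_pos: [0.5083, 0.2742, 0.1394]
tool_rot: [-0.103, 0.885, 0.39, 0.235]
contact_force: [-30.6, -23.3, 29.5]
gripper_width: 0.274
```

```bash
python3 m3.py w
```

```text
[0.50829721 0.2742037  0.13935045] jig [-0.0008694  -0.00070841  0.01236518] 0.27386590860906795 [-30.5970883  -23.34204601  29.51642718] [-18.1   6.7  44.5]
[[360.09648763 515.7522232 ]]
lin [0.001, -0.0007, 0.0123] rot [-0.04, 0.3, 0.23] | 0.012 0.4
```

```bash
python3 - <<'E'
from h import *
im=eyes.grab_frame('wrist'); save('x_w',im,(180,200,380,350),4)
s=eyes.grab_frame('scene'); save('x_s',s,(165,240,225,290),12)
E
```

```text
(no output)
```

View pics/x_w.png

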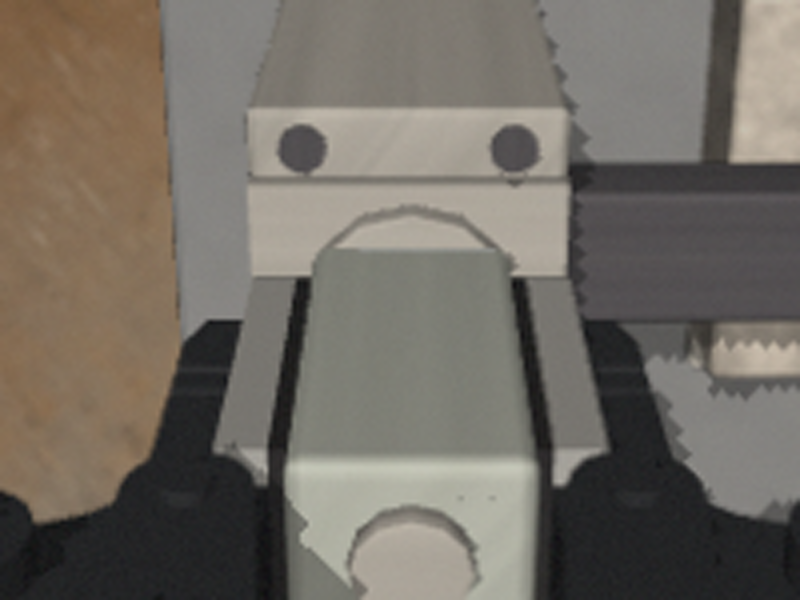

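View pics/x_s.png

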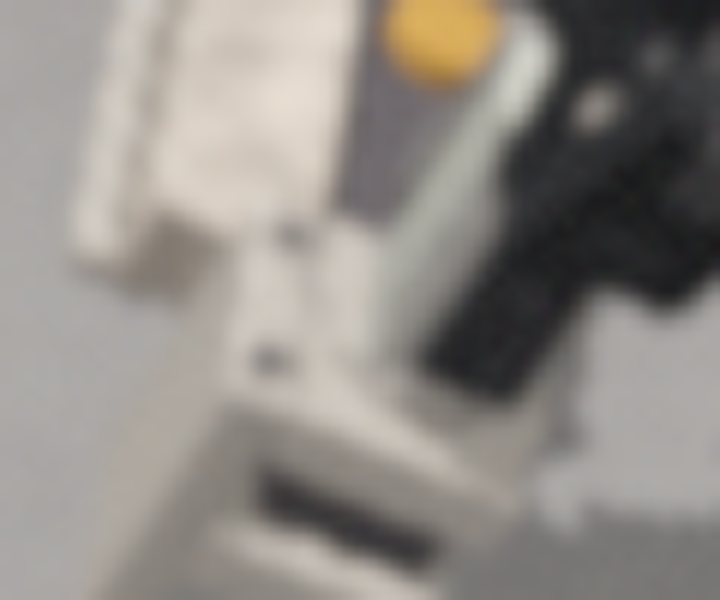

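```bash
python3 - <<'E'
from h import *
p=eyes.camera_params('wrist');T=np.array(p['T_tool_cam']);c=dict(p,Rc=T[:3,:3],pos=T[:3,3])
im=cv2.imread('pics/x_w.png')
# reference: predicted pixels for plate edge for shoulder gap g
for g in (0,.001,.002,.003):
    E=np.array([[.017,-.02-.0007,.0104+g],[.017,.02-.0007,.0104+g],[.027,-.0207,.0104+g],[.027,.0193,.0104+g]])
    print(g,((proj(c,E)-[180,200]+.5)*4-.5).round(1).tolist())
E
```

```text
0 [[249.4, 187.9], [569.2, 187.4], [246.1, 113.3], [572.4, 112.8]]
0.001 [[250.3, 184.6], [568.4, 184.1], [247.0, 110.3], [571.5, 109.9]]
0.002 [[251.2, 181.4], [567.5, 180.9], [247.9, 107.5], [570.5, 107.0]]
0.003 [[252.1, 178.2], [566.6, 177.7], [248.8, 104.6], [569.6, 104.1]]
```

>>> apply_moves(commands=[{"linear":[0,0,-0.001],"delta_rot":[0,0,0],"fingers":255},{"linear":[0,0,-0.002],"delta_rot":[0,0,0],"fingers":255},{"linear":[0,0,-0.002],"delta_rot":[0,0,0],"fingers":255},{"linear":[0,0,-0.002],"delta_rot":[0,0,0],"fingers":165},{"linear":[0,0,-0.002],"delta_rot":[0,0,0],"fingers":150},{"linear":[0,0,-0.002],"delta_rot":[0,0,0],"fingers":130},{"linear":[0,0,-0.002],"delta_rot":[0,0,0],"fingers":110},{"linear":[0,0,-0.002],"delta_rot":[0,0,0],"fingers":110}])

```text
time: 20.05
tool_pos: [0.5085, 0.2746, 0.1379]
tool_rot: [-0.103, 0.885, 0.388, 0.237]
contact_force: [-0.4, 0.5, 0.0]
gripper_width: 0.57
```

```bash
python3 m3.py y;  python3 - <<'E'
from h import *
im=eyes.grab_frame('wrist'); save('y_w2',im,(180,200,380,350),4)
E
```

```text
[0.50852269 0.27459593 0.13788082] jig [-0.00122216 -0.00060806  0.01087187] 0.5700283938875589 [-0.38909205  0.4935054   0.01027213] [ 0.1  0.6 -0. ]
[[360.88631469 520.24563916]]
lin [0.0013, -0.0006, 0.0109] rot [0.05, 0.07, 0.04] | 0.011 0.1
```

View pics/y_w2.png

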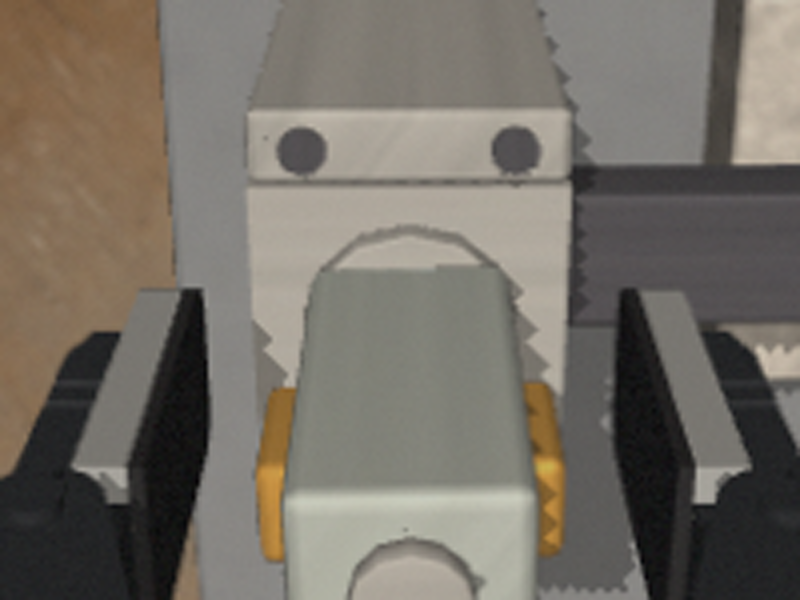

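>>> apply_moves(commands=[{"linear":[0,0,-0.005],"delta_rot":[0,0,0],"fingers":90},{"linear":[0,0,-0.015],"delta_rot":[0,0,0],"fingers":90},{"linear":[0,0,-0.03],"delta_rot":[0,0,0],"fingers":90},{"linear":[0,0,-0.05],"delta_rot":[0,0,0],"fingers":90},{"linear":[0,0,-0.07],"delta_rot":[0,0,0],"fingers":90},{"linear":[0,0,-0.08],"delta_rot":[0,0,0],"fingers":90},{"linear":[0,0,-0.08],"delta_rot":[0,0,0],"fingers":255},{"linear":[0,0,-0.08],"delta_rot":[0,0,0],"fingers":255}])

```text
time: 21.05
tool_pos: [0.4813, 0.2452, 0.2072]
tool_rot: [-0.103, 0.885, 0.388, 0.237]
contact_force: [-0.1, -0.0, -0.4]
gripper_width: 0.316
```

```bash
python3 - <<'E'
from h import *
for _ in range(3): im=eyes.grab_frame('wrist')
st=state();c=cam('wrist',st);im=eyes.grab_frame('wrist'); save('z_w',im,(180,100,380,300),4)
s=eyes.grab_frame('scene'); save('z_s',s,(165,215,245,285),9)
o,F,Rj=jig();print('jig',F.T@(st['tool_pos']-o),st['gripper_width'])
for P in ([0,0,.053],[0,0,.055],[0,0,0]): print(P,((proj(c,o+F@np.array(P))-[180,100])*4).round(1))
go(o+F@np.array([-.0005,0,.06]),Rj)
E
```

```text
jig [-0.00208403 -0.00017536  0.08994665] 0.05497010213744009
[0, 0, 0.053] [[411.7 604. ]]
[0, 0, 0.055] [[411.7 609.9]]
[0, 0, 0] [[411.  481.1]]
lin [0.0015, -0.0002, 0.0301] rot [-0.02, 0.15, 0.03] | 0.03 0.2
```

View pics/z_w.png

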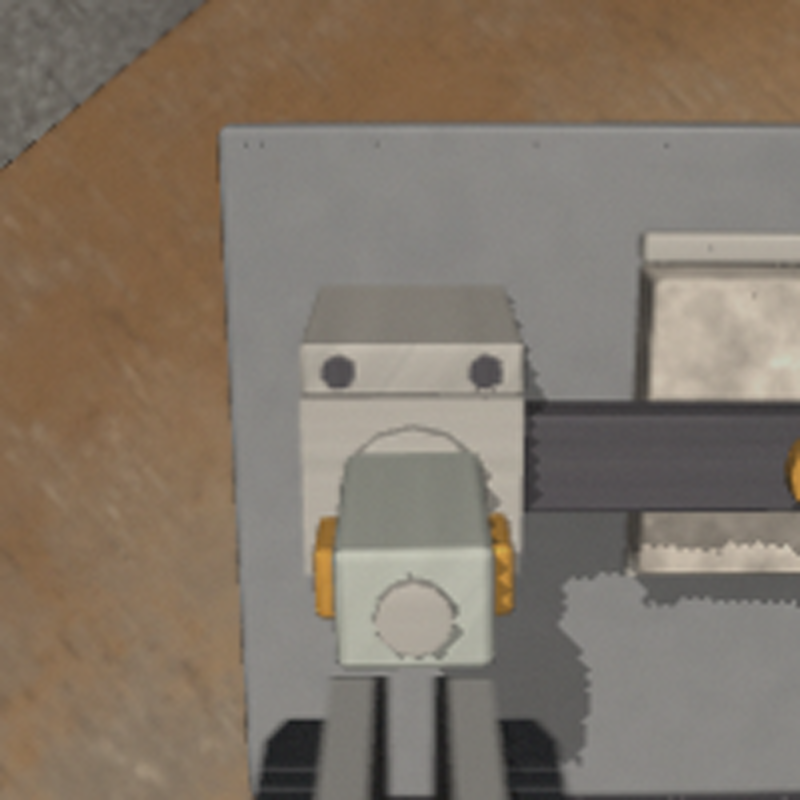

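View pics/z_s.png

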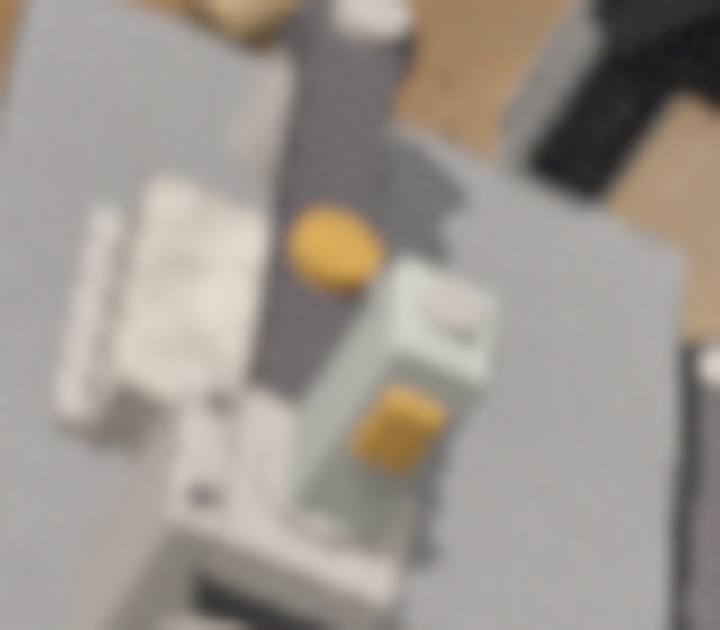

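>>> apply_moves(commands=[{"linear":[0,0,0.01],"delta_rot":[0,0,0],"fingers":255},{"linear":[0,0,0.02],"delta_rot":[0,0,0],"fingers":255},{"linear":[0,0,0.029],"delta_rot":[0,0,0],"fingers":255},{"linear":[0,0,0.032],"delta_rot":[0,0,0],"fingers":255},{"linear":[0,0,0.034],"delta_rot":[0,0,0],"fingers":255},{"linear":[0,0,0.035],"delta_rot":[0,0,0],"fingers":255},{"linear":[0,0,0.036],"delta_rot":[0,0,0],"fingers":255},{"linear":[0,0,0.036],"delta_rot":[0,0,0],"fingers":255}])

```text
time: 22.1
tool_pos: [0.4937, 0.2584, 0.1764]
tool_rot: [-0.103, 0.885, 0.388, 0.237]
contact_force: [0.4, -0.1, 0.1]
gripper_width: -0.004
```

```bash
python3 - <<'E'
from h import *
st=state();o,F,Rj=jig();print('jig',F.T@(st['tool_pos']-o),(F.T@st['contact_force']).round(1),st['gripper_width'])
E
```

```text
jig [-0.00093433 -0.00070463  0.05519226] [ 0.2 -0.3 -0. ] -0.0036282007628656763
```

>>> apply_moves(commands=[{"linear":[0,0,0.0005],"delta_rot":[0,0,0],"fingers":255},{"linear":[0,0,0.001],"delta_rot":[0,0,0],"fingers":255},{"linear":[0,0,0.0015],"delta_rot":[0,0,0],"fingers":255},{"linear":[0,0,0.002],"delta_rot":[0,0,0],"fingers":255},{"linear":[0,0,0.0025],"delta_rot":[0,0,0],"fingers":255},{"linear":[0,0,0.003],"delta_rot":[0,0,0],"fingers":255},{"linear":[0,0,0.003],"delta_rot":[0,0,0],"fingers":255},{"linear":[0,0,0.003],"delta_rot":[0,0,0],"fingers":255}])

```text
time: 22.9
tool_pos: [0.4948, 0.259, 0.1766]
tool_rot: [-0.102, 0.884, 0.389, 0.237]
contact_force: [-16.5, -11.8, 17.6]
gripper_width: -0.001
```

```bash
python3 - <<'E'
from h import *
st=state();o,F,Rj=jig();print('jig',F.T@(st['tool_pos']-o),(F.T@st['contact_force']).round(1),st['gripper_width'])
E
```

```text
jig [ 0.00018134 -0.00112769  0.05481706] [-8.4  4.1 25.1] -0.0008914384163360775
```

>>> apply_moves(commands=[{"linear":[0,0,-0.003],"delta_rot":[0,0,0],"fingers":255},{"linear":[0,0,-0.012],"delta_rot":[0,0,0],"fingers":255},{"linear":[0.01,0,-0.015],"delta_rot":[0,0,0],"fingers":255},{"linear":[0.022,0,-0.015],"delta_rot":[0,0,0],"fingers":255},{"linear":[0.0285,0,-0.015],"delta_rot":[0,0,0],"fingers":255},{"linear":[0.0285,0,-0.015],"delta_rot":[0,0,0],"fingers":255},{"linear":[0.0285,0,-0.015],"delta_rot":[0,0,0],"fingers":255},{"linear":[0.0285,0,-0.015],"delta_rot":[0,0,0],"fingers":255}])

```text
time: 23.7
tool_pos: [0.5058, 0.2722, 0.1999]
tool_rot: [-0.103, 0.885, 0.388, 0.236]
contact_force: [0.3, 0.2, -0.4]
gripper_width: -0.001
```

```bash
python3 - <<'E'
from h import *
st=state();o,F,Rj=jig();print('jig',F.T@(st['tool_pos']-o),(F.T@st['contact_force']).round(1),st['gripper_width'])
im=eyes.grab_frame('wrist'); save('aa_w',im,(130,150,430,375),2.6)
go(o+F@np.array([.0275,0,.01]),Rj)
E
```

```text
jig [ 0.02671623 -0.00025231  0.06640182] [ 0.1 -0.1 -0.5] -0.000892450372530987
lin [0.0009, -0.0004, 0.0565] rot [0.02, 0.12, 0.03] | 0.056 0.1
```

View pics/aa_w.png

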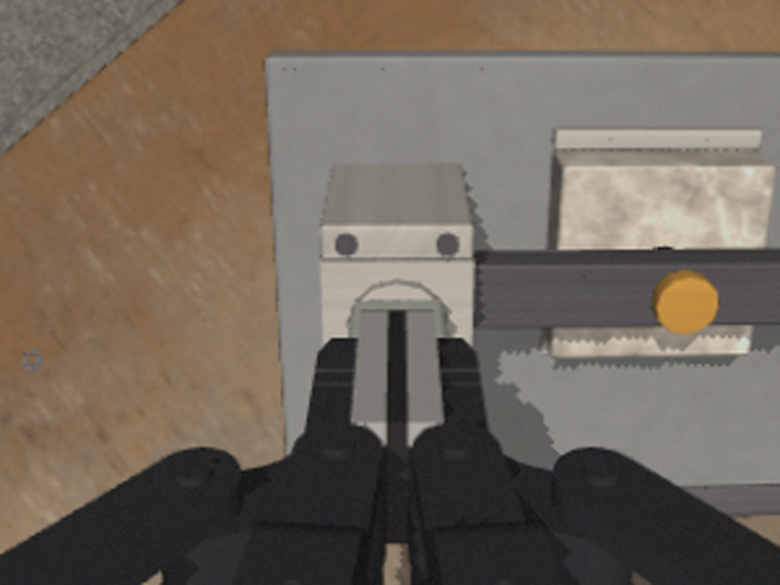

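>>> apply_moves(commands=[{"linear":[0.001,0,0.01],"delta_rot":[0,0,0],"fingers":255},{"linear":[0.001,0,0.022],"delta_rot":[0,0,0],"fingers":255},{"linear":[0.001,0,0.034],"delta_rot":[0,0,0],"fingers":255},{"linear":[0.001,0,0.046],"delta_rot":[0,0,0],"fingers":255},{"linear":[0.001,0,0.056],"delta_rot":[0,0,0],"fingers":255},{"linear":[0.001,0,0.058],"delta_rot":[0,0,0],"fingers":255},{"linear":[0.001,0,0.06],"delta_rot":[0,0,0],"fingers":255},{"linear":[0.001,0,0.06],"delta_rot":[0,0,0],"fingers":255}])

```text
time: 24.55
tool_pos: [0.5273, 0.2949, 0.1493]
tool_rot: [-0.103, 0.885, 0.388, 0.237]
contact_force: [0.0, 0.4, -0.4]
gripper_width: 0.003
```

```bash
python3 - <<'E'
from h import *
st=state();o,F,Rj=jig();print('jig',F.T@(st['tool_pos']-o),(F.T@st['contact_force']).round(1),st['gripper_width'])
E
```

```text
jig [ 0.02839911 -0.00062211  0.00691182] [ 0.1  0.2 -0.5] 0.0031301033853975715
```

>>> apply_moves(commands=[{"linear":[-0.002,0,0.001],"delta_rot":[0,0,0],"fingers":255},{"linear":[-0.002,0,0.002],"delta_rot":[0,0,0],"fingers":255},{"linear":[-0.002,0,0.003],"delta_rot":[0,0,0],"fingers":255},{"linear":[-0.002,0,0.004],"delta_rot":[0,0,0],"fingers":255},{"linear":[-0.002,0,0.005],"delta_rot":[0,0,0],"fingers":255},{"linear":[-0.002,0,0.006],"delta_rot":[0,0,0],"fingers":255},{"linear":[-0.002,0,0.007],"delta_rot":[0,0,0],"fingers":255},{"linear":[-0.002,0,0.007],"delta_rot":[0,0,0],"fingers":255}])

```text
time: 25.35
tool_pos: [0.5279, 0.2955, 0.1439]
tool_rot: [-0.103, 0.885, 0.389, 0.236]
contact_force: [-15.1, -12.1, 15.8]
gripper_width: 0.002
```

```bash
python3 - <<'E'
from h import *
st=state();o,F,Rj=jig();print('jig',F.T@(st['tool_pos']-o),(F.T@st['contact_force']).round(1),st['gripper_width'])
E
```

```text
jig [ 0.02648491 -0.00070229  0.00182576] [-8.7  2.9 23.3] 0.0018829140900839206
```

>>> apply_moves(commands=[{"linear":[0.002,0,-0.005],"delta_rot":[0,0,0],"fingers":255},{"linear":[0.003,0,-0.02],"delta_rot":[0,0,0],"fingers":255},{"linear":[0.003,0,-0.04],"delta_rot":[0,0,0],"fingers":255},{"linear":[0.003,0,-0.065],"delta_rot":[0,0,0],"fingers":255},{"linear":[0.003,0,-0.09],"delta_rot":[0,0,0],"fingers":255},{"linear":[0.003,0,-0.115],"delta_rot":[0,0,0],"fingers":255},{"linear":[0.003,0,-0.13],"delta_rot":[0,0,0],"fingers":255},{"linear":[0.003,0,-0.13],"delta_rot":[0,0,0],"fingers":255}])

```text
time: 26.15
tool_pos: [0.487, 0.2503, 0.2596]
tool_rot: [-0.102, 0.884, 0.387, 0.24]
contact_force: [-0.2, -0.1, 0.5]
gripper_width: -0.001
```

```bash
python3 - <<'E'
from h import *
for _ in range(3): eyes.grab_frame('wrist')
save('bb_w',eyes.grab_frame('wrist'));s=eyes.grab_frame('scene');save('bb_s',s,(140,150,420,350),2.8)
print(state()['contact_force'],state()['joint_vel'].round(3))
E
```

```text
[-0.26767612 -0.44017125  0.44241022] [ 0.001  0.002 -0.003  0.001  0.001 -0.   ]
```

View pics/bb_w.png

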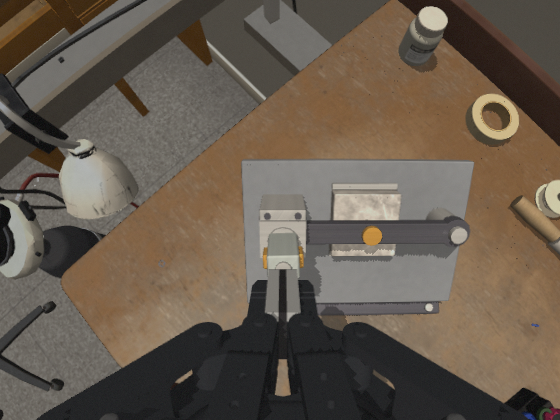

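View pics/bb_s.png

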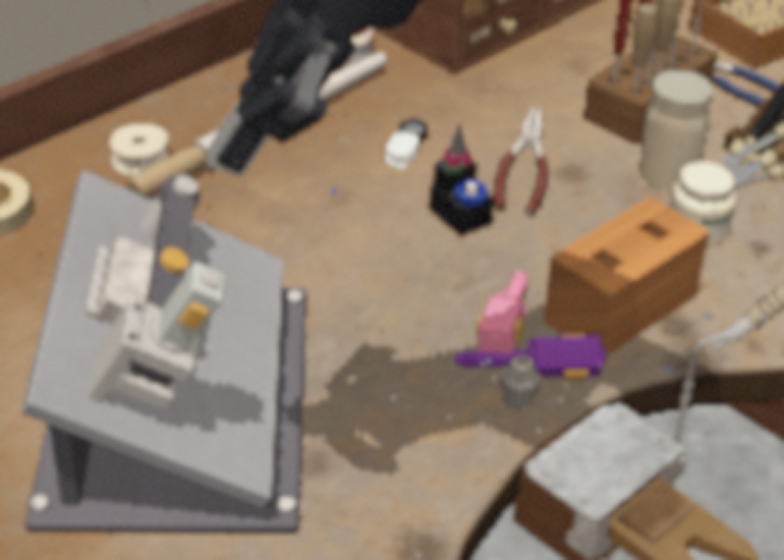

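```bash
python3 -c "
from plant import job_done
print(job_done())"
```

```text
the job is handed in; nothing more can be done
None
```

The job is handed in at about 26 s: the bar is shut under the bridge, the pin is fully home with both buttons out, and the robot is clear.

- **Bar:** I pushed it until it stopped; at 15 N on the flat it no longer moved. It stayed shut when I backed off.
- **Pin:** I took the grey pin from the stand with its buttons pinched in (about 23.3 mm measured, against 24 mm flush). I slid it through the bridge and bar until it stopped at 44 N along its axis, then let go.
- **Is it home:** The camera-based estimate first put the shoulder about 2 mm short. So I touched the pin's top and the bridge's top face with the shut fingers. The top sits 53.0 mm above the face, which matches the 32 + 21 mm given.
- **Is it locked:** After the release both brass buttons show standing out. I did not pull on the pin to test it.
- **Other items:** By eye in the before and after scene pictures, the jar, wax block, chuck and loupe stand where they were.
- **What went wrong:** The pink and purple look-alikes fell over while I was working at the jig. The arm most likely brushed them, though no force showed in the readings. They lie on the worktop beside the stand, next to the chuck.

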